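# Free the left-hand keeper and hang the console guard on its two pins

## Robot

A 7-joint arm with a two-finger parallel gripper is mounted at the origin on the work surface. World frame = base frame: x ahead of the robot, y to its left, z up, the work surface at z = 0. Lengths are in m, angles in rad, forces in N, time in s.
With the tool pointing down it reaches from about 0.4 to 0.9 m from the base axis. Payload 5.5 kg.
Tool frame: the origin (TCP) lies between the finger pads; the fingertips stand r.finger_overhang ahead of it and the grasp point (between the pads) lies 11 mm behind it (r.finger_overhang is the distance from the TCP to the fingertips, in m); z points along the fingers, y is the direction in which the jaws open and shut (so a half turn about z gives the same grasp; the last joint's range is limited). The gripper opens to 85 mm and grips with 20 to 120 N. Pads are 22 mm wide; open, the fingers measure 114 mm over their backs; the gripper's body (76 mm by 85 mm) begins 54 mm behind the grasp point. The pads swing forward as they close: fully open they stand 13 mm farther back than shut.
Start: joints at [-0.864, 0.501, -0.427, 1.55, 0.221, 1.138, -0.21], TCP at [0.279, 0.587, 0.239] pointing down, gripper open.
Joint ranges: [-2.88, 2.88], [-0.31, 2.03], [-1.54, 1.56], [0.2, 2.42], [-1.41, 4.55], [0.19, 2.02], [-2.57, 2.57]. Speed limits (rad/s): [2.57, 2.57, 3.14, 3.14, 3.14, 3.14, 3.14].

## Interface

Orientations are given as a unit quaternion [w, x, y, z].
In Python, from rig import r gives the robot as it stands.
- The arm moves only by the shell command python3 -m creep 'ROWS'. ROWS is a JSON object of lists of equal length, an entry for each row: "fingers": the gripper command: -1 is fully open, 1 is shut, values between are in proportion; "dp": the shift along the tool's x, y, z in m, a list of three; "delta_rot": the turn, a rotation vector about the tool's x, y, z in rad, a list of three. In form: {"fingers": [fingers, ...], "dp": [[dx, dy, dz], ...], "delta_rot": [[wx, wy, wz], ...]}. A call has 1 to 20 rows; each row is the pose to reach, as a shift and turn from the pose measured when the call began, along the tool's axes at that moment; what a row does not reach only later rows make up. A row lasts 1/10 s, in which the tool goes at most 50 mm and 8.59 degrees, less where a joint would pass 70% of its speed; a pose out of reach is approached as far as the arm can. A call with a gripper value outside its range is refused whole. The fingers move at their own pace and stop on an object; the grip force is fixed at half the most. Time passes only in rows, so rows that repeat a pose let the fingers close. It gives the time, the measured TCP pose, the force and the opening at its end, in the units of the state.
- r.observe(): the state, without advancing time (a new reading comes with each control period).
- r.camera(name): name is "scene" or "top"; returns a dict with "color" (480x640x3 uint8, red, green, blue), "vertical_fov" (degrees; the focal length in pixels is half the picture's height over the tangent of half this angle, whatever the lens; pixels are square), "cx", "cy" (the principal point, pixels), "R" (3x3) and "t" (3): a world point X has camera coordinates R X + t. Camera axes: x right, y down, z forward; pixel columns grow to the right and rows downward; lengths in m; the calibration is good to about 2 mm. A picture is of the moment at which its call begins. There is no depth.
- r.sign_off(): hands the job in, once; it reports no verdict.
Trained networks look in the newest picture that a camera, given by its name, has taken for a name from the list of things; names that differ only in an ending like _2 or _b are one class to them, and where a whole thing is asked for, a point or a joint stands for the part that bears it (a point fixed in the world has none). Each returns a list of dicts, best first, with "conf" (0 to 1); they miss things now and then, are a little off and sometimes report something else, mostly with a low value. They report only what shows in the picture. A call takes as long as a camera call. They do not tell look-alikes from the thing itself.
- r.search_frame(name, camera): "at" ([x, y, z] in m, in the coordinates of the camera as it stood for that picture, good to about 4 mm: the middle of the surface that is visible of it).
The state is a dict: "t": time; "qpos": joint angles; "joint_velocities": joint speeds; "joint_torque": joint torques, N m; "tool_pos": TCP position; "tool_rot": TCP orientation; "wrist_force": force on the tool from outside, world axes, zero at the start; "torque": the same for the moment, N m; "width": finger opening in m.
Only numpy, scipy, OpenCV 4.12 (cv2) and the standard library are available. Lean on these libraries where they do the work, as an engineer would, in place of code of your own. Each camera call takes 0.05 s, during which the arm holds its last target.

## Task

Get the test console ready for a breaking test. Undo its keeper knob, which has a left-hand thread, by turning it clockwise until its engraved white line points along the red line on the console face, and leave it there; then take the yellow guard frame by its handle, hang it on both pins at once and lower it flat and fully home before letting go. Do not press the red stop button, and leave the jar, the screwdriver and the tray where they are.

Things in the scene. Friction and masses are not known exactly. Their poses are not given: they have to be found in the camera images.
- console: white wedge-shaped control console, 182 mm deep (x), 280 mm wide (y), fixed to the bench; origin at the centre of its underside, x from its low front edge (40 mm high) to its high back (145 mm), z up. It stands left or right of the middle of the bench, its low front towards the robot
- face: sloped face of the console, 30 degrees from level, looking up and towards the robot. Origin in its plane, mid guard seat, 80 mm above the bench; x up the slope, y left, z out of the face. Spans x -80..130, y -175..105 mm. Two steel pins stand along z: 10 mm thick, 32 mm tall, the top 8 mm tapering to 4. A seated guard's origin and axes match these, within the pins' 2 mm play
- pin_left (a point): foot of the left pin, on its axis, in the face plane: face x +45, y +60 mm
- pin_right (a point): foot of the right pin, on its axis, in the face plane: face x +45, y -60 mm
- keeper (a joint): turn in rad of the keeper knob, axis along face z at face x 95, y 0 mm; grows clockwise seen from above the face (loosening). At 0 (stop) its orange tongue and white line point down the slope, blocking the seat; at 1.57 they point to face +y along the red line, seat free; far stop 2.4. Friction 0.08 N m, stays put. Tongue reaches 55 mm from the axis, 16 wide, 12 to 18 above the face
- keeper_grip (a point): grip point on the knob's axis, 43 mm above the face. The grip is an upright black wing 44 mm long, 14 thick, 20 to 55 mm above the face, over a 36 mm disc. The point's z is face z; its -x points where the tongue points, so the wing is long in the point's x and thin in its y
- guard: yellow plate frame, 130 (x) by 170 (y) by 8 mm, with a clear window and a black bridge handle on top, about 0.3 kg, lying flat on the bench, handle up. Origin at the centre of its underside, z up on the handle side; two holes, 14 mm across, near its +x edge, which starts away from the robot
- guard_handle (a point): point to grip on the handle, guard x -8, y 0, z +42 mm. The handle is a bar 88 mm long in guard x (from x -56 to +32 mm), 14 mm thick in y, from 32 to 52 mm above the underside, open beneath for 24 mm above the plate between its two end posts
- hole_left (a point): centre of the left hole, in the plane of the underside: guard x +45, y +60 mm
- hole_right (a point): centre of the right hole, in the plane of the underside: guard x +45, y -60 mm
- stop (a joint): travel of the red stop button in m, 0 up, 0.006 fully pressed; the button is 32 mm across and stands on the face at face x -40, y -125 mm, rising about 30 mm
- jar: amber jar with a white lid, 68 mm across, 95 mm tall, origin at the centre of its underside, beyond the work; leave it
- driver: green-handled screwdriver, 190 mm long, lying on the bench at the far left; leave it
- tray: grey tray of flat metal test bars, 190 (x) x 130 (y) x 35 mm, origin at the centre of its underside, on the bench at the far right; leave it
There are look-alikes about, which are no part of the job. There is more than one size of the guard; the job needs the largest.

How it is judged:
By the outcome, as a careful person would: the job done as asked, in the order asked, and still so for the second after the job is handed in, with the robot touching nothing.
It also fails if it takes over 64 s, if anything falls off the work surface, if the arm or the gripper's body presses on something with over 40 N, if the wrist force passes 120 N, or if a joint passes its speed limit or range.

## Working session

There is one attempt and no reset: what is moved stays moved. The work goes in short steps, Python scripts to look and compute and a shell command to move; the robot and the scene stay as the last step left them, time stands still between calls to the robot, and variables do not carry over. Pictures are saved under pics/ and viewed, and the job is handed in when it is done.

```bash
ls; mkdir -p pics; python3 - <<'E'
from rig import r
import cv2
print(r.observe(), r.finger_overhang)
for n in("scene","top"):
    c=r.camera(n); cv2.imwrite(f"pics/{n}0.png",c["color"][:,:,::-1]); print(n,c["vertical_fov"],c["cx"],c["cy"],c["R"],c["t"])
    for k in("console","guard","guard_handle","keeper","keeper_grip","stop","pin_left"):
        try:
            for d in r.search_frame(k,n)[:4]:
                print(n,k,d["conf"],(c["R"].T@(d["at"]-c["t"])).round(4))
        except Exception as e: print(k,e)
E
```

```text
pics
{'t': 0.0, 'qpos': array([-0.86375763,  0.50185465, -0.42679309,  1.55148701,  0.2208197 ,
        1.13828753, -0.21031279]), 'joint_velocities': array([-0.0008271 , -0.00023318, -0.00157563,  0.00019215, -0.00029522,
       -0.00071953,  0.00035578]), 'joint_torque': array([ 1.82846448e-03, -5.69522130e+01, -5.81531838e+00, -2.80931461e+01,
        1.06522351e-02,  1.21478346e-02, -2.84438295e-05]), 'tool_pos': array([0.27886137, 0.58637409, 0.23823984]), 'tool_rot': array([-2.41392175e-04,  2.20073249e-01,  9.75482850e-01, -9.57132681e-04]), 'wrist_force': array([-0.35346277, -0.5745438 , -0.66021025]), 'torque': array([-0.01402835, -0.0259129 ,  0.05749592]), 'width': 0.08540402232739168} 0.008
scene 47.92561801458621 317.59838232749945 244.26154023504964 [[-0.0362409   0.99919181 -0.01738751]
 [ 0.55357117  0.00558641 -0.83278314]
 [-0.83201296 -0.03980603 -0.55332623]] [ 0.01017853 -0.24595151  2.06806649]
scene console 0.76 [ 0.6806 -0.1377  0.0807]
scene guard 0.9 [0.8121 0.1957 0.0012]
scene guard 0.85 [0.6126 0.1448 0.0048]
scene guard 0.61 [0.3946 0.1657 0.0082]
scene 
[... 400 characters left out ...]
354]
top 47.7313331326544 315.6513214098608 241.55957244263016 [[ 0.0065618  -0.99987598 -0.01431682]
 [-0.98852085 -0.00432485 -0.15102257]
 [ 0.15094192  0.01514346 -0.98842663]] [6.03235594e-05 6.30779240e-01 1.38712710e+00]
top console 0.59 [ 0.5973 -0.1416  0.0974]
top guard 0.97 [0.5976 0.1496 0.0089]
top guard 0.85 [0.3864 0.1716 0.0057]
top guard 0.56 [0.8043 0.1916 0.0072]
top guard_handle 0.95 [0.5978 0.1432 0.008 ]
top guard_handle 0.74 [0.8044 0.1935 0.0075]
top guard_handle 0.59 [ 0.4794 -0.4999  0.0152]
top guard_handle 0.55 [0.382  0.1763 0.0087]
top keeper 0.73 [ 0.6337 -0.1055  0.1507]
top keeper_grip 0.51 [ 0.6333 -0.1033  0.1558]
top pin_left 0.87 [ 0.5992 -0.1408  0.092 ]
```

View pics/scene0.png

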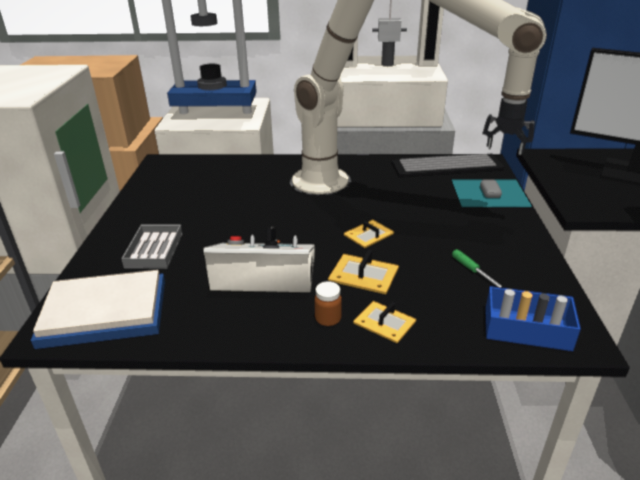

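View pics/top0.png

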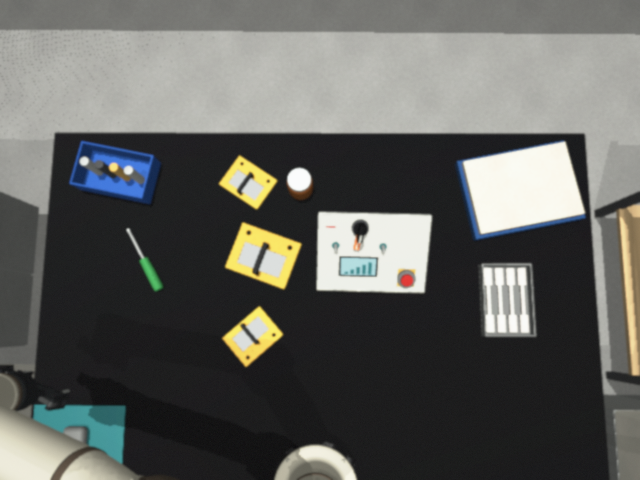

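The three guards in the top view are at (248,182), (263,256) and (252,336). The middle one, (263,256), looks largest. The console is at (374,252), with the keeper at (360,230) and the red button at (406,280). I'll confirm this in an enlarged crop.

```bash
python3 - <<'E'
import cv2
i=cv2.imread("pics/top0.png")[205:305,215:445]
cv2.imwrite("pics/crop0.png",cv2.resize(i,None,fx=3.45,fy=3.45,interpolation=cv2.INTER_CUBIC))
i=cv2.imread("pics/scene0.png")[210:345,195:425]
cv2.imwrite("pics/crop1.png",cv2.resize(i,None,fx=3.45,fy=3.45,interpolation=cv2.INTER_CUBIC))
E
```

```text
(no output)
```

View pics/crop0.png

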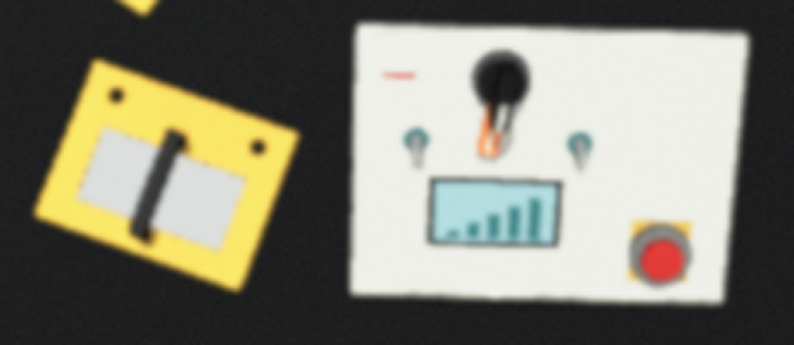

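View pics/crop1.png

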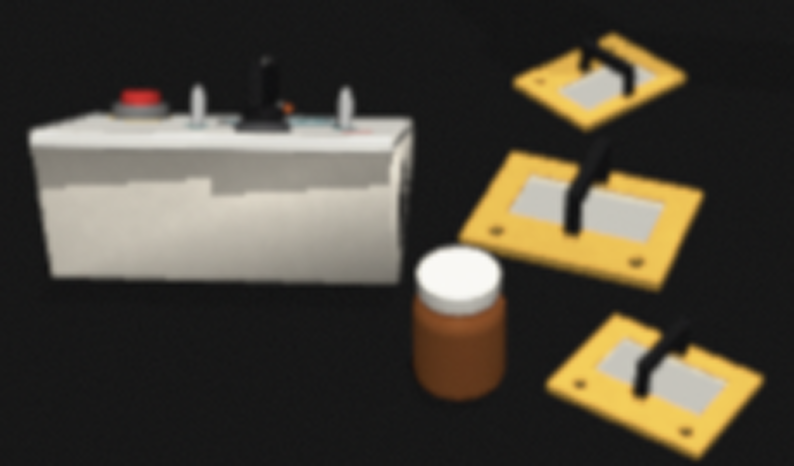

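The middle guard, at (263,256), is clearly larger than the two look-alikes and lies holes-away with its handle up. It is the one to use. Next I'll fit the poses of guard and console.

```bash
cat > h.py <<'E'
import numpy as np, cv2
from scipy.spatial.transform import Rotation as Ro
from scipy.optimize import least_squares
F=np.array([[np.sqrt(3)/2,0,-.5],[0,1,0],[.5,0,np.sqrt(3)/2]]) # cols: face axes in console frame
FO=np.array([ -91+80*np.sqrt(3)/2,35,80])/1000  # console y span: face y -175..105 -> centre -35
def proj(c,X):
    X=np.atleast_2d(X); p=X@c["R"].T+c["t"]; f=240/np.tan(np.radians(c["vertical_fov"])/2)
    return np.c_[f*p[:,0]/p[:,2]+c["cx"],f*p[:,1]/p[:,2]+c["cy"]]
def unc(p,o,s=3.45): return (np.array(p)+.5)/s-.5+np.array(o)
def Rz(a): return Ro.from_euler("z",a).as_matrix()
def face(P):  # P=(x,y,yaw) of face origin -> R,t
    return Rz(P[2])@F, np.array([P[0],P[1],.08])
def tq(w): return Ro.from_quat([w[1],w[2],w[3],w[0]]).as_matrix()
E
python3 - <<'E'
from h import *
from rig import r
T=r.camera("top"); S=r.camera("scene")
gm=np.array([[65,85,8],[65,-85,8],[-65,-85,8],[-65,85,8],[45,60,8],[45,-60,8]])/1e3
gt=unc([[95,60],[299,133],[240,292],[34,215],[116,95],[258,147]],(215,205))
gs=unc([[460,240],[659,290],[704,190],[513,150],[497,231],[637,262]],(195,210))
# scene: +x side near camera; +y right -> order: +x+y=(659,290), +x-y=(460,240), -x-y=(513,150), -x+y=(704,190)
gs=gs[[1,0,4-2+1,2,5,4]]
def run(m,obs,fn,x0):
    f=lambda P:np.concatenate([(proj(c,m[i]@fn(P)[0].T+fn(P)[1])-o).ravel() for c,i,o in obs])
    s=least_squares(f,x0,loss="soft_l1"); print(s.x.round(4),np.abs(f(s.x)).mean().round(2)); print(f(s.x).reshape(-1,2).round(1).tolist()); return s.x
gf=lambda P:(Rz(P[2]),np.array([P[0],P[1],0]))
a=range(6)
run(gm,[(T,a,gt)],gf,[.6,.15,-.3]);run(gm,[(S,a,gs)],gf,[.6,.15,-.3]);run(gm,[(T,a,gt),(S,a,gs)],gf,[.6,.15,-.3])
cm=np.array([[130,105,0],[130,-175,0],[-80,-175,0],[-80,105,0],[45,60,32],[45,-60,32],[45,60,0],[45,-60,0]])/1e3
ct=unc([[357,23],[749,34],[724,304],[350,295],[418,163],[582,168],[416,138],[580,143]],(215,205))
cs=unc([[346,87],[198,86]],(195,210))
run(cm,[(T,range(8),ct)],face,[.6,-.1,0])
run(cm,[(S,[4,5],cs)],face,[.6,-.1,0])
run(cm,[(T,range(8),ct),(S,[4,5],cs)],face,[.6,-.1,0])
E
```

```text
[ 0.599   0.1469 -0.3445] 0.33
[[0.3, 0.5], [-0.7, 0.3], [-0.4, -0.8], [0.6, -0.1], [0.1, 0.1], [0.0, -0.1]]
[ 0.6004  0.1447 -0.3476] 0.5
[[0.2, -1.8], [0.1, -0.6], [0.1, 1.2], [-0.5, 1.2], [-0.1, 0.1], [0.0, -0.1]]
[ 0.5992  0.1458 -0.3452] 0.52
[[0.7, 0.4], [-0.3, 0.2], [-0.0, -0.9], [1.0, -0.2], [0.5, 0.1], [0.4, -0.1], [0.7, -2.1], [0.5, -0.8], [0.4, 1.0], [-0.2, 0.9], [0.3, -0.2], [0.4, -0.3]]
[ 0.5723 -0.1066 -0.0204] 0.8
[[0.1, 2.0], [-0.4, 1.5], [-0.7, -0.6], [0.7, -0.8], [-0.3, -1.6], [0.5, -1.8], [0.1, 0.9], [-0.1, 0.6]]
[ 0.5702 -0.1096 -0.0027] 0.02
[[-0.0, -0.0], [0.0, 0.0]]
[ 0.572  -0.1071 -0.0188] 0.76
[[0.2, 2.2], [-0.3, 1.5], [-0.4, -0.6], [0.9, -0.7], [-0.2, -1.5], [0.7, -1.8], [0.3, 1.0], [0.1, 0.7], [0.7, 0.5], [0.8, 0.2]]
```

```bash
cat > fit.py <<'E'
from h import *
from rig import r
T=r.camera("top"); S=r.camera("scene")
cm=np.array([[130,105,0],[130,-175,0],[-80,-175,0],[-80,105,0],[45,60,32],[45,-60,32],[45,60,0],[45,-60,0]])/1e3
cm[2:4]-= np.array([.5,0,np.sqrt(3)/2])*.04  # base of front edge
ct=unc([[357,23],[749,34],[724,304],[350,295],[416,138],[580,143]],(215,205))
cs=unc([[346,87],[198,86]],(195,210))
def run(obs):
    f=lambda P:np.concatenate([(proj(c,cm[i]@face(P)[0].T+face(P)[1])-o).ravel() for c,i,o in obs])
    s=least_squares(f,[.6,-.1,0]); print(s.x.round(4)); print(f(s.x).reshape(-1,2).round(1).tolist()); return s.x
P=run([(T,range(4),ct[:4])])
run([(T,[6,7],ct[4:6])])
run([(S,[4,5],cs)])
P=run([(T,[0,1,2,3],ct[:4]),(S,[4,5],cs)])
R,t=face(P)
for c,o,n,hh in((T,(215,205),"t",100),(S,(195,210),"s",135)):
    k=5
    o=(300,205) if n=="t" else (195,210)
    w=150 if n=="t" else 125
    i=c["color"][o[1]:o[1]+hh,o[0]:o[0]+w,::-1]
    i=cv2.resize(i,None,fx=k,fy=k,interpolation=cv2.INTER_CUBIC)
    def L(pts,col):
        q=((proj(c,np.array(pts)/1e3@R.T+t)-o+.5)*k-.5)
        cv2.polylines(i,[np.round(q).astype(int).reshape(-1,1,2)],False,col,1)
    L([[130,105,0],[130,-175,0],[-80,-175,0],[-80,105,0],[130,105,0]],(255,0,0))
    for s in(60,-60): L([[45,s,0],[45,s,32]],(0,0,255))
    a=np.linspace(0,6.3,30)
    L(np.c_[95+18*np.cos(a),18*np.sin(a),20+0*a],(0,255,0))
    L([[73,0,55],[117,0,55]],(0,255,255)); L([[95,0,18],[40,0,18]],(255,0,255))
    L(np.c_[-40+16*np.cos(a),-125+16*np.sin(a),30+0*a],(0,255,0))
    cv2.imwrite(f"pics/ov{n}.png",i)
E
python3 fit.py
```

```text
[ 0.5746 -0.1085 -0.0166]
[[0.7, 1.2], [0.2, 0.3], [-2.6, -0.9], [1.7, -0.6]]
[ 0.5742 -0.1063 -0.0264]
[[0.1, 0.0], [-0.1, -0.0]]
[ 0.5702 -0.1096 -0.0027]
[[-0.0, -0.0], [0.0, 0.0]]
[ 0.5741 -0.1087 -0.0157]
[[0.7, 1.4], [0.2, 0.4], [-2.5, -0.8], [1.8, -0.4], [0.1, 0.9], [0.1, 0.6]]
```

View pics/ovt.png

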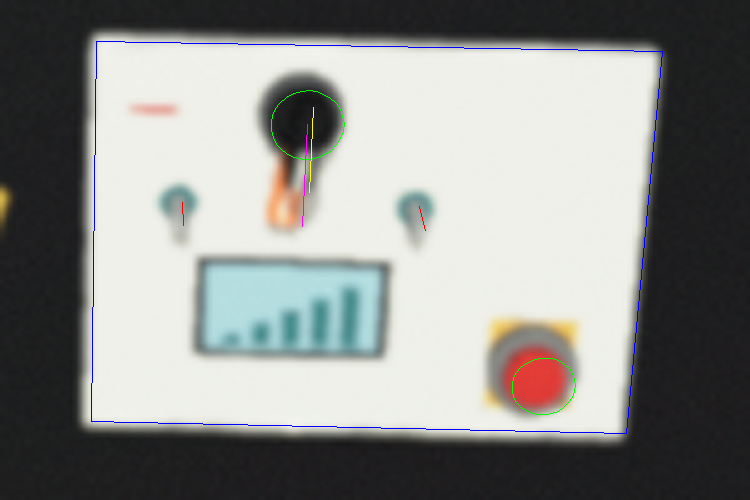

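View pics/ovs.png

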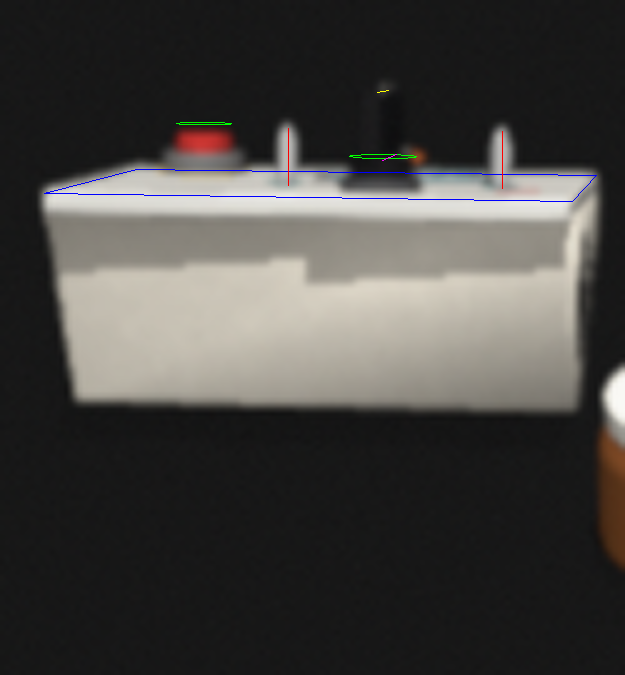

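```bash
cat >> h.py <<'E'
FP=(.573,-.107,-.018)
GP=(.5995,.1458,-.345)
def knob(h,ang=0.):  # TCP pose, grasp point at height h above face, tool y along face y, turned by ang about tool z
    R,t=face(FP); RT=np.c_[-R[:,0],R[:,1],-R[:,2]]@Rz(ang)
    return RT, t+R@np.array([.095,0,h-.011])
def guardtool(R,t,dx=0): # tool for guard at R,t
    return np.c_[-R[:,0],R[:,1],-R[:,2]], t+R@np.array([-.008,0,.031])
def delta(r,RT,p):
    o=r.observe(); R0=tq(o["tool_rot"])
    print("t",o["t"],"q",o["qpos"].round(3),"F",o["wrist_force"].round(1),"w",round(o["width"],4))
    print("tcp",o["tool_pos"].round(4)); d=R0.T@(p-o["tool_pos"]); v=Ro.from_matrix(R0.T@RT).as_rotvec()
    print("dp",d.round(4),"rot",v.round(4),"deg",np.degrees(np.linalg.norm(v)).round(1))
E
python3 -c "
from h import *;from rig import r
delta(r,*knob(.043+.12))"; python3 -m creep 2>&1 | tail -5
```

```text
t 1.0 q [-0.864  0.501 -0.427  1.55   0.221  1.138 -0.21 ] F [-1.   0.2 -1. ] w 0.0853
tcp [0.279  0.5871 0.2393]
dp [-0.5692 -0.4981 -0.0199] rot [-0.1114 -0.5156 -0.4159] deg 38.5
invalid input
```

```bash
python3 -m creep '{"fingers":[-1,-1,-1,-1,-1,-1,-1,-1,-1,-1,-1,-1,-1,-1,-1,-1,-1,-1,-1,-1],"dp":[[-0.028,-0.025,-0.03],[-0.057,-0.05,-0.06],[-0.085,-0.075,-0.06],[-0.114,-0.1,-0.06],[-0.142,-0.125,-0.06],[-0.171,-0.149,-0.06],[-0.2,-0.174,-0.06],[-0.228,-0.2,-0.06],[-0.256,-0.224,-0.06],[-0.285,-0.249,-0.06],[-0.313,-0.274,-0.06],[-0.342,-0.299,-0.06],[-0.37,-0.324,-0.06],[-0.4,-0.35,-0.06],[-0.428,-0.374,-0.06],[-0.456,-0.4,-0.06],[-0.484,-0.424,-0.06],[-0.513,-0.449,-0.06],[-0.54,-0.474,-0.05],[-0.569,-0.498,-0.04]],"delta_rot":[[-0.006,-0.026,-0.021],[-0.011,-0.052,-0.042],[-0.017,-0.078,-0.062],[-0.022,-0.103,-0.083],[-0.028,-0.129,-0.104],[-0.033,-0.155,-0.125],[-0.039,-0.18,-0.146],[-0.045,-0.206,-0.166],[-0.05,-0.232,-0.187],[-0.056,-0.258,-0.208],[-0.061,-0.284,-0.229],[-0.067,-0.309,-0.25],[-0.072,-0.335,-0.27],[-0.078,-0.361,-0.291],[-0.084,-0.387,-0.312],[-0.089,-0.412,-0.333],[-0.095,-0.438,-0.354],[-0.1,-0.464,-0.374],[-0.106,-0.49,-0.395],[-0.1114,-0.5156,-0.4159]]}'; python3 -c "
from h import *;from rig import r
delta(r,*knob(.043+.08))"
```

```text
t: 3.0
tool_pos: [0.579, -0.1071, 0.2803]
tool_rot: [0.26, 0.009, 0.966, -0.003]
wrist_force: [1.0, 0.9, -1.3]
width: 0.0851
t 3.0 q [-0.039  0.05   0.234  2.126 -0.224  0.457  1.92 ] F [ 1.   0.9 -1.3] w 0.0851
tcp [ 0.579  -0.1071  0.2803]
dp [ 0.0105 -0.      0.0585] rot [-0.0004  0.0016  0.0001] deg 0.1
```

```bash
python3 -m creep '{"fingers":[-1,-1,-1,-1],"dp":[[0.003,0,0.01],[0.006,0,0.02],[0.0085,0,0.03],[0.0105,0,0.04]],"delta_rot":[[0,0,0.1],[0,0,0.2],[0,0,0.2],[0,0,0.2]]}'; python3 -c "
from h import *;from rig import r
delta(r,*knob(.043+.08))"
```

```text
t: 3.4
tool_pos: [0.5902, -0.1069, 0.24]
tool_rot: [0.259, 0.103, 0.96, 0.023]
wrist_force: [0.9, -0.2, 0.4]
width: 0.0855
t 3.4 q [-0.028  0.131  0.227  2.147 -0.327  0.365  1.821] F [ 0.9 -0.2  0.4] w 0.0855
tcp [ 0.5902 -0.1069  0.24  ]
dp [-0.0001 -0.0004  0.018 ] rot [ 1.000e-04  1.800e-03 -1.967e-01] deg 11.3
```

```bash
python3 -m creep '{"fingers":[-1,-1,-1,-1,-1],"dp":[[0,0,0.01],[0,0,0.02],[0,0,0.03],[0,0,0.04],[0,0,0.05]],"delta_rot":[[0,0,-0.1],[0,0,-0.197],[0,0,-0.197],[0,0,-0.197],[0,0,-0.197]]}'; cat >look.py <<'E'
import sys
from h import *;from rig import r
n,tag,u,v,w,hh,k=sys.argv[1],sys.argv[2],*map(int,sys.argv[3:8])
c=r.camera(n); i=c["color"][v:v+hh,u:u+w,::-1]
cv2.imwrite(f"pics/{tag}.png",cv2.resize(i,None,fx=k,fy=k,interpolation=cv2.INTER_CUBIC))
E
python3 look.py top a1 300 190 150 110 5;python3 look.py scene a1s 195 190 130 100 5; python3 -c "
from h import *;from rig import r
delta(r,*knob(.043))"
```

```text
t: 3.9
tool_pos: [0.6157, -0.1073, 0.1962]
tool_rot: [0.26, 0.009, 0.966, -0.002]
wrist_force: [0.2, 0.5, -0.1]
width: 0.0853
t 4.0 q [ 0.058  0.246  0.13   2.128 -0.421  0.273  2.105] F [-0.7  1.  -0.3] w 0.0856
tcp [ 0.6151 -0.1071  0.1951]
dp [-0.001  -0.0007  0.0467] rot [ 0.0004 -0.0003 -0.0004] deg 0.0
```

View pics/a1.png

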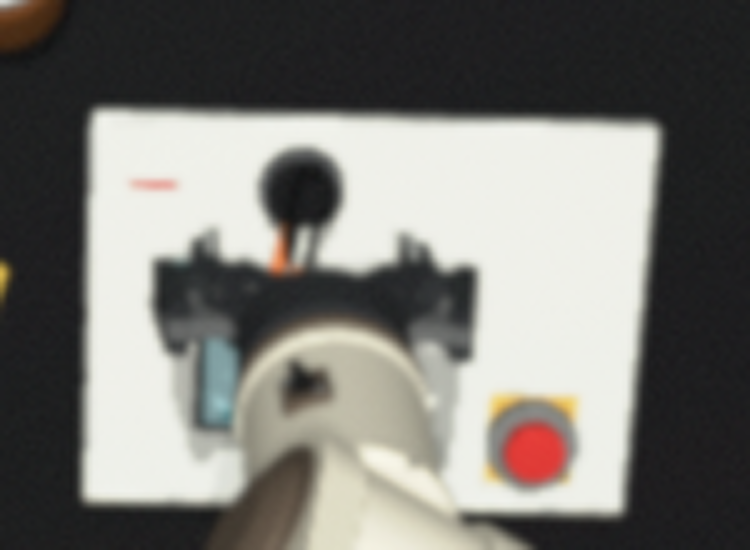

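View pics/a1s.png

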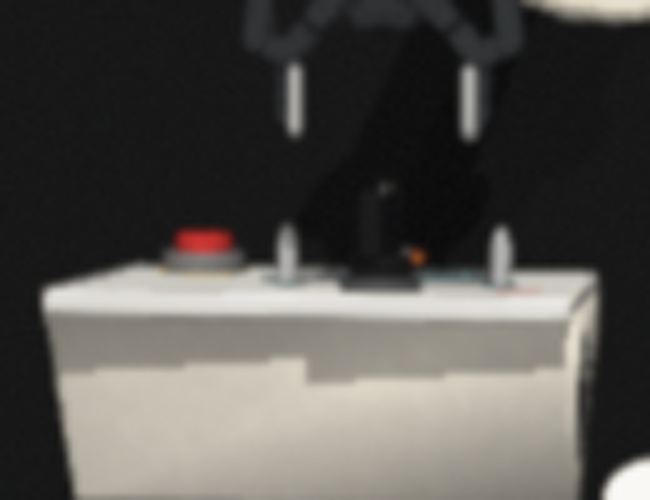

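Scene: the pads at columns 292 and 470 straddle the knob at about 380, so the gripper is centred. Lowering over the wing.

```bash
python3 -m creep '{"fingers":[-1,-1,-1,-1,-1,-1],"dp":[[0,0,0.01],[-0.001,0,0.02],[-0.001,0,0.03],[-0.001,0,0.038],[-0.001,0,0.046],[-0.001,0,0.046]],"delta_rot":[[0,0,0],[0,0,0],[0,0,0],[0,0,0],[0,0,0],[0,0,0]]}';  python3 -c "
from h import *;from rig import r
delta(r,*knob(.043))"
```

```text
t: 4.6
tool_pos: [0.6388, -0.1074, 0.1544]
tool_rot: [0.258, 0.009, 0.966, -0.002]
wrist_force: [0.1, -0.4, -0.1]
width: 0.0855
t 4.6 q [ 0.102  0.352  0.074  2.099 -0.521  0.2    2.203] F [ 0.1 -0.4 -0.1] w 0.0855
tcp [ 0.6388 -0.1074  0.1544]
dp [-0.0009 -0.0008 -0.0004] rot [ 0.0007 -0.002  -0.0007] deg 0.1
```

```bash
python3 -m creep '{"fingers":[1,1,1,1,1,1,1,1],"dp":[[0,0,0],[0,0,0],[0,0,0],[0,0,0],[0,0,0],[0,0,0],[0,0,0],[0,0,0]],"delta_rot":[[0,0,0],[0,0,0],[0,0,0],[0,0,0],[0,0,0],[0,0,0],[0,0,0],[0,0,0]]}';  python3 -c "
from h import *;from rig import r
print(r.observe()['torque'])
delta(r,*knob(.043))"
```

```text
t: 5.4
tool_pos: [0.639, -0.1088, 0.1552]
tool_rot: [0.259, 0.01, 0.966, -0.003]
wrist_force: [-4.0, -3.2, 6.4]
width: 0.0132
[-0.78151258  0.55401487 -0.4153317 ]
t 5.4 q [ 0.101  0.351  0.076  2.099 -0.523  0.199  2.205] F [-4.  -3.2  6.4] w 0.0132
tcp [ 0.639  -0.1088  0.1552]
dp [-0.0002  0.0006  0.0001] rot [-0.0011 -0.0005 -0.0016] deg 0.1
```

```bash
python3 -m creep '{"fingers":[1,1,1,1,1,1],"dp":[[0,0,0],[0,0,0],[0,0,0],[0,0,0],[0,0,0],[0,0,0]],"delta_rot":[[0,0,0.1],[0,0,0.2],[0,0,0.3],[0,0,0.4],[0,0,0.5],[0,0,0.5]]}';  python3 -c "
from h import *;from rig import r
print(r.observe()['torque'])
delta(r,*knob(.043,1.57))"
```

```text
t: 6.0
tool_pos: [0.639, -0.1087, 0.1552]
tool_rot: [0.251, 0.249, 0.933, 0.061]
wrist_force: [-2.2, -1.1, 3.4]
width: 0.0133
[-0.35463453  0.58258254 -0.32370106]
t 6.0 q [-1.000e-03  3.550e-01  1.960e-01  2.103e+00 -6.950e-01  2.190e-01
  1.861e+00] F [-2.2 -1.1  3.4] w 0.0133
tcp [ 0.639  -0.1087  0.1552]
dp [0.     0.0006 0.0001] rot [-1.1000e-03  8.0000e-04  1.0675e+00] deg 61.2
```

```bash
python3 -m creep '{"fingers":[1,1,1,1,1,1,1,1,1,1,1,1,1],"dp":[[0,0,0],[0,0,0],[0,0,0],[0,0,0],[0,0,0],[0,0,0],[0,0,0],[0,0,0],[0,0,0],[0,0,0],[0,0,0],[0,0,0],[0,0,0]],"delta_rot":[[0,0,0.1],[0,0,0.2],[0,0,0.3],[0,0,0.4],[0,0,0.5],[0,0,0.6],[0,0,0.7],[0,0,0.8],[0,0,0.9],[0,0,1.0],[0,0,1.07],[0,0,1.07],[0,0,1.07]]}';  python3 look.py top a2 300 190 150 110 5; python3 -c "
from h import *;from rig import r
print(r.observe()['torque'])
delta(r,*knob(.043,1.57))"
```

```text
t: 7.3
tool_pos: [0.6391, -0.1086, 0.1553]
tool_rot: [0.185, 0.689, 0.677, 0.181]
wrist_force: [-0.6, -0.9, 3.0]
width: 0.013
[-0.23500906  0.48927608 -0.16640199]
t 7.35 q [-0.222  0.38   0.459  2.109 -0.99   0.285  1.054] F [-1.  -1.3  3.3] w 0.0133
tcp [ 0.6391 -0.1086  0.1553]
dp [0.0004 0.0001 0.0001] rot [-0.0003  0.0011  0.0004] deg 0.1
```

View pics/a2.png

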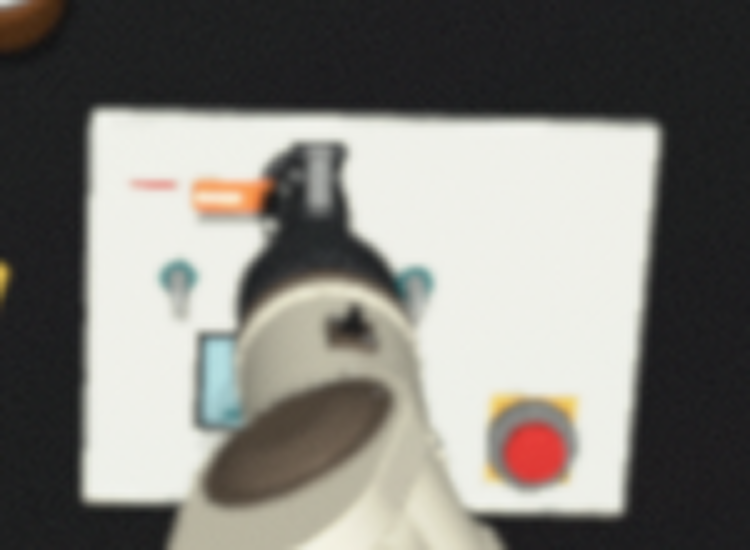

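```bash
python3 -m creep '{"fingers":[-0.3,-0.6,-1,-1,-1,-1,-1,-1,-1,-1,-1,-1,-1,-1],"dp":[[0,0,0],[0,0,0],[0,0,0],[0,0,0],[0,0,0],[0,0,-0.01],[0,0,-0.02],[0,0,-0.04],[0,0,-0.06],[0,0,-0.08],[0,0,-0.1],[0,0,-0.12],[0,0,-0.14],[0,0,-0.16]],"delta_rot":[[0,0,0],[0,0,0],[0,0,0],[0,0,0],[0,0,0],[0,0,0],[0,0,0],[0,0,0],[0,0,0],[0,0,0],[0,0,0],[0,0,0],[0,0,0],[0,0,0]]}';  python3 look.py top a3 300 190 150 110 5; python3 -c "
from h import *;from rig import r
R,t=gf=Rz(GP[2]),np.array([GP[0],GP[1],0.1])
delta(r,*guardtool(R,t))"
```

```text
t: 8.75
tool_pos: [0.5586, -0.1071, 0.2941]
tool_rot: [0.185, 0.689, 0.677, 0.18]
wrist_force: [-0.3, -0.3, 0.4]
width: 0.0858
t 8.8 q [-0.715 -0.047  0.906  2.162 -0.112  0.493  0.265] F [-1.2 -0.7  0.3] w 0.0855
tcp [ 0.5588 -0.1084  0.2969]
dp [ 0.2576 -0.0589  0.1574] rot [ 0.4555  0.3279 -1.2147] deg 76.7
```

View pics/a3.png

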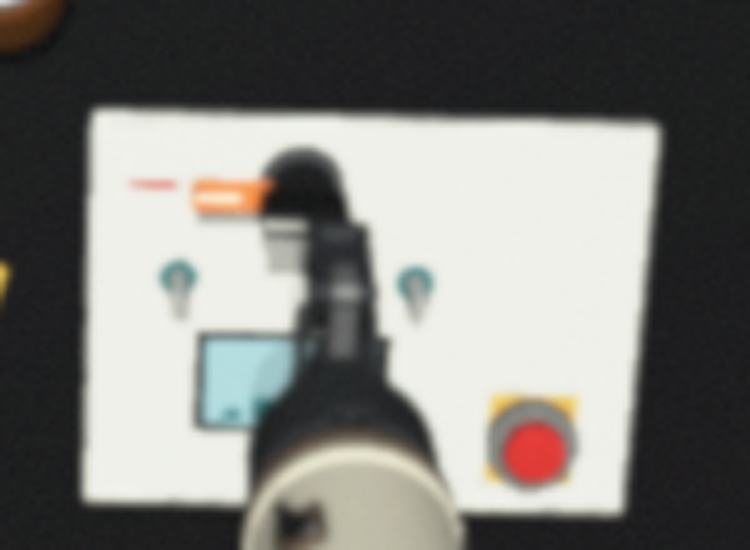

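The knob stayed put after release: the tongue and white line at (195–240,198) run parallel to the red line at (131–178,185). Now the guard.

```bash
python3 -m creep '{"fingers":[-1,-1,-1,-1,-1,-1,-1,-1,-1,-1,-1,-1,-1,-1],"dp":[[0.02,-0.005,0.0],[0.045,-0.01,0.01],[0.07,-0.015,0.02],[0.095,-0.02,0.035],[0.12,-0.026,0.05],[0.145,-0.033,0.066],[0.17,-0.039,0.083],[0.195,-0.045,0.1],[0.22,-0.05,0.118],[0.24,-0.055,0.135],[0.25,-0.057,0.148],[0.2576,-0.059,0.157],[0.2576,-0.059,0.157],[0.2576,-0.059,0.157]],"delta_rot":[[0.038,0.027,-0.101],[0.076,0.055,-0.202],[0.114,0.082,-0.304],[0.152,0.109,-0.405],[0.19,0.137,-0.506],[0.228,0.164,-0.607],[0.266,0.191,-0.709],[0.304,0.219,-0.81],[0.342,0.246,-0.911],[0.38,0.273,-1.012],[0.418,0.301,-1.113],[0.4555,0.328,-1.2147],[0.4555,0.328,-1.2147],[0.4555,0.328,-1.2147]]}';  python3 look.py top a4 200 190 120 110 5;python3 look.py scene a4s 300 190 130 110 5; python3 -c "
from h import *;from rig import r
R,t=gf=Rz(GP[2]),np.array([GP[0],GP[1],0])
delta(r,*guardtool(R,t))"
```

```text
t: 10.2
tool_pos: [0.5915, 0.1481, 0.1306]
tool_rot: [-0.0, 0.173, 0.985, 0.0]
wrist_force: [-0.3, -0.1, 0.0]
width: 0.0854
t 10.3 q [-0.693  0.572  0.547  1.772 -0.368  0.9    1.237] F [ 0.1 -1.1  0.1] w 0.0857
tcp [0.5916 0.1473 0.1317]
dp [1.000e-04 1.200e-03 1.007e-01] rot [ 0.0007  0.0006 -0.0035] deg 0.2
```

View pics/a4.png

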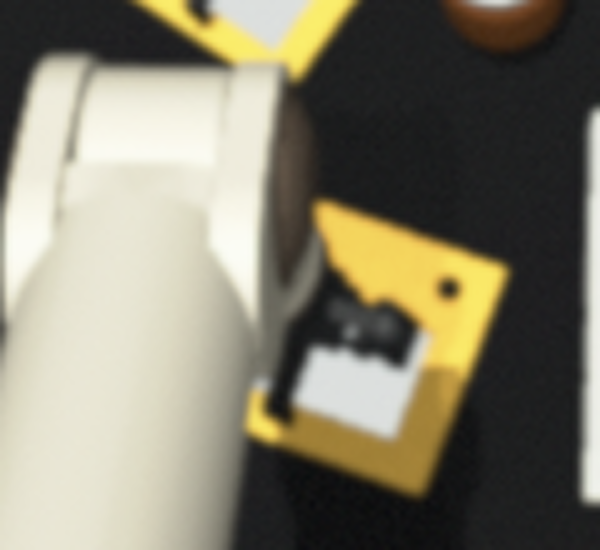

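View pics/a4s.png

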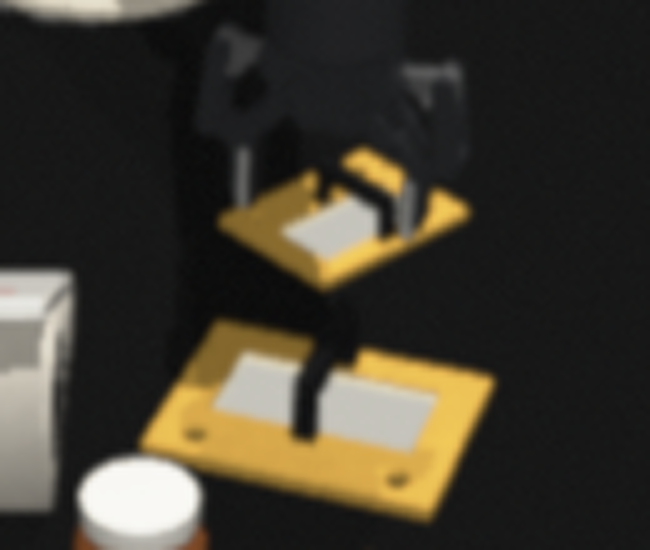

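The gripper is centred above the largest guard's handle, with the jaws across the bar. Descending and gripping.

```bash
python3 -m creep '{"fingers":[-1,-1,-1,-1,-1,-1,1,1,1,1,1,1,1,1],"dp":[[0,0.001,0.025],[0,0.001,0.05],[0,0.001,0.07],[0,0.001,0.09],[0,0.001,0.1],[0,0.001,0.1],[0,0.001,0.1],[0,0.001,0.1],[0,0.001,0.1],[0,0.001,0.1],[0,0.001,0.1],[0,0.001,0.1],[0,0.001,0.1],[0,0.001,0.1]],"delta_rot":[[0,0,0],[0,0,0],[0,0,0],[0,0,0],[0,0,0],[0,0,0],[0,0,0],[0,0,0],[0,0,0],[0,0,0],[0,0,0],[0,0,0],[0,0,0],[0,0,0]]}';  python3 -c "
from h import *;from rig import r
R,t=gf=Rz(GP[2]),np.array([GP[0],GP[1],0])
delta(r,*guardtool(R,t))"
```

```text
t: 11.7
tool_pos: [0.5924, 0.1483, 0.0322]
tool_rot: [0.001, 0.173, 0.985, 0.001]
wrist_force: [-0.7, -0.3, 6.7]
width: 0.0132
t 11.7 q [-0.635  0.712  0.467  1.805 -0.456  0.732  1.302] F [-0.7 -0.3  6.7] w 0.0132
tcp [0.5924 0.1483 0.0322]
dp [0.0004 0.     0.0012] rot [ 0.0012  0.0011 -0.0035] deg 0.2
```

```bash
sed -i 's/^FP=.*/FP=(.573,-.1075,-.018)/' h.py; python3 -m creep '{"fingers":[1,1,1,1,1,1,1],"dp":[[0,0,-0.01],[0,0,-0.03],[0,0,-0.06],[0,0,-0.1],[0,0,-0.15],[0,0,-0.2],[0,0,-0.22]],"delta_rot":[[0,0,0],[0,0,0],[0,0,0],[0,0,0],[0,0,0],[0,0,0],[0,0,0]]}';  python3 -c "
from h import *;from rig import r
R,t=face(FP)
delta(r,*guardtool(R,t+R[:,2]*.1))"
```

```text
t: 12.4
tool_pos: [0.5941, 0.148, 0.2577]
tool_rot: [0.004, 0.174, 0.985, 0.002]
wrist_force: [1.4, -0.6, -2.9]
width: 0.0131
t 12.4 q [-0.752  0.43   0.619  1.667 -0.273  1.123  1.163] F [ 1.4 -0.6 -2.9] w 0.0131
tcp [0.5941 0.148  0.2577]
dp [ 0.0013 -0.2712  0.0667] rot [-0.0825 -0.5115 -0.3246] deg 35.0
```

```bash
python3 -m creep '{"fingers":[1,1,1,1,1,1,1,1,1,1,1,1,1,1],"dp":[[0,-0.02,0],[0,-0.045,0],[0,-0.07,0],[0,-0.1,0],[0,-0.13,0],[0,-0.16,0],[0,-0.19,0.01],[0,-0.22,0.02],[0,-0.24,0.035],[0,-0.255,0.05],[0.001,-0.265,0.06],[0.001,-0.271,0.0667],[0.001,-0.271,0.0667],[0.001,-0.271,0.0667]],"delta_rot":[[-0.008,-0.051,-0.032],[-0.016,-0.102,-0.065],[-0.025,-0.153,-0.097],[-0.033,-0.205,-0.13],[-0.041,-0.256,-0.162],[-0.049,-0.307,-0.195],[-0.058,-0.358,-0.227],[-0.066,-0.409,-0.26],[-0.074,-0.46,-0.292],[-0.0825,-0.5115,-0.3246],[-0.0825,-0.5115,-0.3246],[-0.0825,-0.5115,-0.3246],[-0.0825,-0.5115,-0.3246],[-0.0825,-0.5115,-0.3246]]}';  python3 -c "
from h import *;from rig import r
R,t=face(FP)
delta(r,*guardtool(R,t+R[:,2]*.1))
o=r.observe();RT=tq(o['tool_rot']);G=np.c_[-RT[:,0],RT[:,1],-RT[:,2]]; g=o['tool_pos']-G@[-.008,0,.031]
k=5
for n,o in(('top',(290,190)),('scene',(195,170))):
    c=r.camera(n); i=cv2.resize(c['color'][o[1]:o[1]+110,o[0]:o[0]+150,::-1],None,fx=k,fy=k,interpolation=cv2.INTER_CUBIC)
    cv2.imwrite('pics/b1raw%s.png'%n,i)
    def L(R,t,pts,col):
        q=((proj(c,np.array(pts)/1e3@R.T+t)-o+.5)*k-.5); cv2.polylines(i,[np.round(q).astype(int).reshape(-1,1,2)],False,col,1)
    L(G,g,[[65,85,0],[65,-85,0],[-65,-85,0],[-65,85,0],[65,85,0]],(255,0,0))
    a=np.linspace(0,6.3,30)
    for s in(60,-60):
        L(R,t,[[45,s,0],[45,s,32]],(0,0,255)); L(G,g,np.c_[45+7*np.cos(a),s+7*np.sin(a),0*a],(0,200,0))
    cv2.imwrite('pics/b1%s.png'%n,i)
"
```

```text
t: 13.8
tool_pos: [0.5002, -0.1062, 0.1892]
tool_rot: [0.258, 0.01, 0.966, -0.002]
wrist_force: [-0.5, 0.3, -1.7]
width: 0.0132
t 13.8 q [-0.504  0.07   0.767  2.385 -0.707  0.252  2.448] F [-0.5  0.3 -1.7] w 0.0132
tcp [ 0.5002 -0.1062  0.1892]
dp [-0.0004  0.     -0.0001] rot [ 0.0001 -0.0018 -0.002 ] deg 0.2
```

View pics/b1top.png

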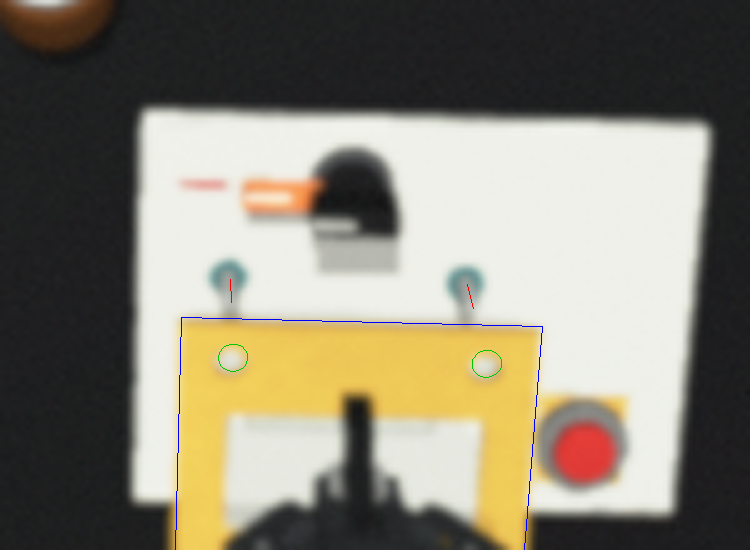

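View pics/b1scene.png

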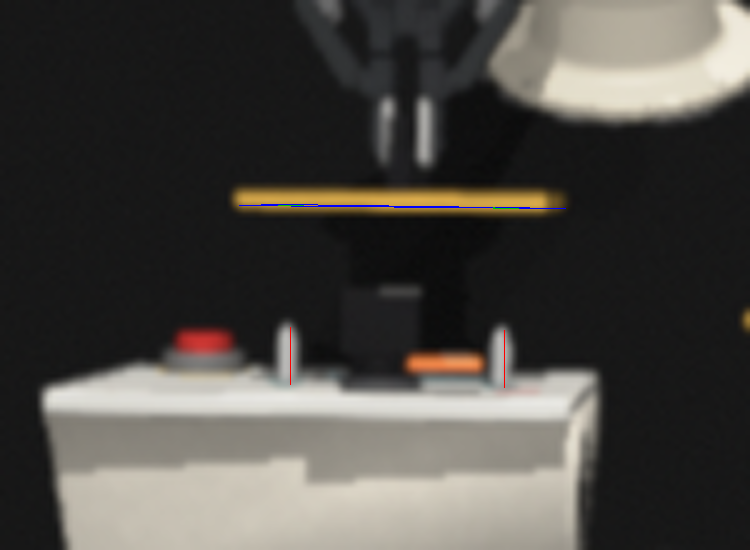

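Top: the holes at (232,360) and (487,366) and the pin feet at (228,277) and (466,283) agree with the model to about 1 mm. The pitch looks right in the scene view too. I'll lower to just above the pin tips and watch joints 4 and 7, which are close to their limits.

```bash
python3 -m creep '{"fingers":[1,1,1],"dp":[[0,0,0.01],[0,0,0.02],[0,0,0.03]],"delta_rot":[[0,0,0],[0,0,0],[0,0,0]]}';  python3 -c "
from h import *;from rig import r
R,t=face(FP)
delta(r,*guardtool(R,t+R[:,2]*.036))"
```

```text
t: 14.2
tool_pos: [0.5161, -0.1043, 0.1686]
tool_rot: [0.258, 0.007, 0.966, -0.002]
wrist_force: [-0.4, -0.5, -2.5]
width: 0.0131
t 14.2 q [-0.087  0.139  0.323  2.361 -0.836  0.198  2.566] F [-0.4 -0.5 -2.5] w 0.0131
tcp [ 0.5161 -0.1043  0.1686]
dp [ 0.003  -0.0022  0.0382] rot [ 0.0017 -0.0012  0.0038] deg 0.2
```

Joint 7 is at 2.566 and joint 6 at 0.198, both on their limits, so this wrist pose can't finish the job. I'll set the guard back on the bench and regrip it with the tool half-turned, which brings joint 7 to mid-range. First I'll retreat along the tool axis.

```bash
python3 -m creep '{"fingers":[1,1,1,1,1],"dp":[[0,0,-0.02],[0,0,-0.04],[0,0,-0.06],[0,0,-0.08],[0,0,-0.09]],"delta_rot":[[0,0,0],[0,0,0],[0,0,0],[0,0,0],[0,0,0]]}';  python3 -c "
from h import *;from rig import r
R,t=Rz(GP[2]),np.array([GP[0],GP[1],0.15])
delta(r,*guardtool(R,t))"
```

```text
t: 14.7
tool_pos: [0.4716, -0.1037, 0.2488]
tool_rot: [0.26, 0.007, 0.966, -0.002]
wrist_force: [0.9, -0.0, -2.1]
width: 0.0131
t 14.7 q [-0.24  -0.14   0.451  2.373 -0.115  0.382  1.876] F [ 0.9 -0.  -2.1] w 0.0131
tcp [ 0.4716 -0.1037  0.2488]
dp [-0.0673  0.2539  0.1171] rot [0.086  0.5204 0.3238] deg 35.5
```

```bash
python3 -m creep '{"fingers":[1,1,1,1,1,1,1,1,1,1,1,1],"dp":[[-0.01,0.025,0],[-0.02,0.05,0.005],[-0.027,0.08,0.015],[-0.034,0.11,0.03],[-0.04,0.14,0.045],[-0.046,0.17,0.06],[-0.052,0.2,0.075],[-0.058,0.225,0.09],[-0.064,0.24,0.105],[-0.0673,0.254,0.117],[-0.0673,0.254,0.117],[-0.0673,0.254,0.117]],"delta_rot":[[0.009,0.052,0.032],[0.017,0.104,0.065],[0.026,0.156,0.097],[0.034,0.208,0.13],[0.043,0.26,0.162],[0.052,0.312,0.194],[0.06,0.364,0.227],[0.069,0.416,0.259],[0.077,0.468,0.291],[0.086,0.5204,0.3238],[0.086,0.5204,0.3238],[0.086,0.5204,0.3238]]}';  python3 -c "
from h import *;from rig import r
R,t=Rz(GP[2]),np.array([GP[0],GP[1],0.0])
delta(r,*guardtool(R,t))"
```

```text
t: 15.9
tool_pos: [0.5923, 0.149, 0.1808]
tool_rot: [0.001, 0.171, 0.985, -0.001]
wrist_force: [0.3, -1.3, -3.2]
width: 0.0129
t 15.9 q [-0.365  0.458  0.096  1.723 -0.049  0.963  0.976] F [ 0.3 -1.3 -3.2] w 0.0129
tcp [0.5923 0.149  0.1808]
dp [ 0.0003 -0.0003  0.1498] rot [-0.0019  0.0014  0.0012] deg 0.2
```

```bash
python3 -m creep '{"fingers":[1,1,1,1,1,1,1,1,1,-0.5,-1,-1,-1,-1,-1,-1],"dp":[[0,0,0.03],[0,0,0.06],[0,0,0.09],[0,0,0.115],[0,0,0.135],[0,0,0.143],[0,0,0.147],[0,0,0.1485],[0,0,0.1485],[0,0,0.1485],[0,0,0.1485],[0,0,0.1485],[0,0,0.1485],[0,0,0.12],[0,0,0.08],[0,0,0.04]],"delta_rot":[[0,0,0],[0,0,0],[0,0,0],[0,0,0],[0,0,0],[0,0,0],[0,0,0],[0,0,0],[0,0,0],[0,0,0],[0,0,0],[0,0,0],[0,0,0],[0,0,0],[0,0,0],[0,0,0]]}';  python3 look.py top c1 200 190 120 110 5;python3 look.py scene c1s 300 190 130 110 5;python3 -c "
from h import *;from rig import r
R,t=Rz(GP[2]),np.array([GP[0],GP[1],0.0])
delta(r,*guardtool(R,t))"
```

```text
t: 17.5
tool_pos: [0.5917, 0.1487, 0.1415]
tool_rot: [-0.0, 0.171, 0.985, -0.001]
wrist_force: [1.3, 0.2, 1.6]
width: 0.0853
t 17.6 q [-0.363  0.499  0.094  1.745 -0.055  0.889  0.981] F [1.1 0.7 0.9] w 0.0853
tcp [0.5967 0.15   0.1472]
dp [ 0.0052 -0.0036  0.1162] rot [0.0048 0.0105 0.0009] deg 0.7
```

View pics/c1s.png

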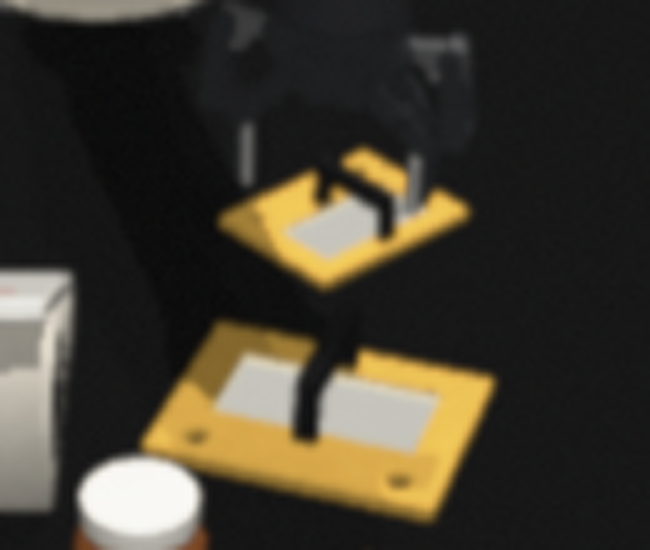

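The guard is lying flat back in its old spot (hole pixels (196,437) and (400,481), unchanged). Half-turning the tool in two quarter turns.

```bash
python3 -m creep '{"fingers":[-1,-1,-1,-1,-1,-1,-1,-1,-1,-1,-1,-1],"dp":[[0,0,0],[0,0,0],[0,0,0],[0,0,0],[0,0,0],[0,0,0],[0,0,0],[0,0,0],[0,0,0],[0,0,0],[0,0,0],[0,0,0]],"delta_rot":[[0,0,0.14],[0,0,0.28],[0,0,0.42],[0,0,0.56],[0,0,0.7],[0,0,0.84],[0,0,0.98],[0,0,1.12],[0,0,1.26],[0,0,1.4],[0,0,1.54],[0,0,1.57]]}' && python3 -m creep '{"fingers":[-1,-1,-1,-1,-1,-1,-1,-1,-1,-1,-1,-1,-1],"dp":[[0,0,0],[0,0,0],[0,0,0],[0,0,0],[0,0,0],[0,0,0],[0,0,0],[0,0,0],[0,0,0],[0,0,0],[0,0,0],[0,0,0],[0,0,0]],"delta_rot":[[0,0,0.14],[0,0,0.28],[0,0,0.42],[0,0,0.56],[0,0,0.7],[0,0,0.84],[0,0,0.98],[0,0,1.12],[0,0,1.26],[0,0,1.4],[0,0,1.54],[0,0,1.57],[0,0,1.57]]}'
sed -i 's/^def guardtool.*/def guardtool(R,t):/; s/return np.c_\[-R\[:,0\],R\[:,1\],-R\[:,2\]\], t+R@np.array(\[-.008,0,.031\])/return np.c_[R[:,0],-R[:,1],-R[:,2]], t+R@np.array([-.008,0,.031])/' h.py; grep -A1 guardtool h.py
python3 -c "
from h import *;from rig import r
R,t=Rz(GP[2]),np.array([GP[0],GP[1],0.0])
delta(r,*guardtool(R,t))"
```

```text
t: 18.8
tool_pos: [0.5964, 0.15, 0.1467]
tool_rot: [0.003, 0.818, 0.575, 0.005]
wrist_force: [0.2, 0.7, -1.0]
width: 0.0856
t: 20.1
tool_pos: [0.5963, 0.1501, 0.1464]
tool_rot: [-0.001, 0.986, -0.17, 0.005]
wrist_force: [-0.1, -0.3, -0.3]
width: 0.0856
def guardtool(R,t):
    return np.c_[R[:,0],-R[:,1],-R[:,2]], t+R@np.array([-.008,0,.031])
t 20.1 q [-0.888  0.644  0.835  1.764 -0.564  0.979 -1.743] F [-0.1 -0.3 -0.3] w 0.0856
tcp [0.5963 0.1501 0.1464]
dp [-0.0047  0.0033  0.1153] rot [-0.0034 -0.01    0.0042] deg 0.6
```

```bash
python3 -m creep '{"fingers":[-1,-1,-1,-1,-1,-1,-1,1,1,1,1,1,1,1,1],"dp":[[-0.002,0.001,0.02],[-0.0047,0.003,0.045],[-0.0047,0.0033,0.07],[-0.0047,0.0033,0.09],[-0.0047,0.0033,0.107],[-0.0047,0.0033,0.1145],[-0.0047,0.0033,0.1145],[-0.0047,0.0033,0.1145],[-0.0047,0.0033,0.1145],[-0.0047,0.0033,0.1145],[-0.0047,0.0033,0.1145],[-0.0047,0.0033,0.1145],[-0.0047,0.0033,0.1145],[-0.0047,0.0033,0.1145],[-0.0047,0.0033,0.1145]],"delta_rot":[[-0.0034,-0.01,0.004],[-0.0034,-0.01,0.004],[-0.0034,-0.01,0.004],[-0.0034,-0.01,0.004],[-0.0034,-0.01,0.004],[-0.0034,-0.01,0.004],[-0.0034,-0.01,0.004],[-0.0034,-0.01,0.004],[-0.0034,-0.01,0.004],[-0.0034,-0.01,0.004],[-0.0034,-0.01,0.004],[-0.0034,-0.01,0.004],[-0.0034,-0.01,0.004],[-0.0034,-0.01,0.004],[-0.0034,-0.01,0.004]]}';python3 -c "
from h import *;from rig import r
R,t=Rz(GP[2]),np.array([GP[0],GP[1],0.0])
delta(r,*guardtool(R,t))"; python3 -m creep '{"fingers":[1,1,1,1,1,1,1],"dp":[[0,0,-0.01],[0,0,-0.03],[0,0,-0.06],[0,0,-0.1],[0,0,-0.15],[0,0,-0.2],[0,0,-0.21]],"delta_rot":[[0,0,0],[0,0,0],[0,0,0],[0,0,0],[0,0,0],[0,0,0],[0,0,0]]}';  python3 -c "
from h import *;from rig import r
R,t=face(FP)
delta(r,*guardtool(R,t+R[:,2]*.1))"
```

```text
t: 21.6
tool_pos: [0.5923, 0.1488, 0.0324]
tool_rot: [-0.0, 0.985, -0.171, 0.0]
wrist_force: [-1.8, 0.8, 6.0]
width: 0.0132
t 21.6 q [-0.802  0.789  0.71   1.809 -0.694  0.81  -1.652] F [-1.8  0.8  6. ] w 0.0132
tcp [0.5923 0.1488 0.0324]
dp [-0.0002  0.0004  0.0014] rot [-0.0008 -0.0003  0.0004] deg 0.1
t: 22.3
tool_pos: [0.5952, 0.148, 0.2486]
tool_rot: [-0.002, 0.985, -0.172, 0.004]
wrist_force: [1.1, -0.9, -1.9]
width: 0.0128
t 22.3 q [-0.949  0.531  0.925  1.681 -0.461  1.152 -1.818] F [ 1.1 -0.9 -1.9] w 0.0128
tcp [0.5952 0.148  0.2486]
dp [-0.0034  0.2716  0.0575] rot [ 0.0812  0.5104 -0.3212] deg 34.9
```

```bash
python3 -m creep '{"fingers":[1,1,1,1,1,1,1,1,1,1,1,1,1,1],"dp":[[0,0.02,0],[0,0.045,0],[0,0.07,0],[0,0.1,0],[0,0.13,0],[0,0.16,0],[0,0.19,0.005],[0,0.22,0.015],[0,0.24,0.03],[-0.001,0.255,0.04],[-0.002,0.265,0.05],[-0.0034,0.2716,0.0575],[-0.0034,0.2716,0.0575],[-0.0034,0.2716,0.0575]],"delta_rot":[[0.008,0.051,-0.032],[0.016,0.102,-0.064],[0.024,0.153,-0.096],[0.032,0.204,-0.128],[0.041,0.255,-0.161],[0.049,0.306,-0.193],[0.057,0.357,-0.225],[0.065,0.408,-0.257],[0.073,0.459,-0.289],[0.081,0.51,-0.321],[0.081,0.51,-0.321],[0.081,0.51,-0.321],[0.081,0.51,-0.321],[0.081,0.51,-0.321]]}';  python3 -c "
from h import *;from rig import r
R,t=face(FP)
delta(r,*guardtool(R,t+R[:,2]*.05))"
```

```text
t: 23.7
tool_pos: [0.4993, -0.1067, 0.1886]
tool_rot: [0.003, 0.966, -0.01, 0.257]
wrist_force: [-0.8, -0.2, -3.0]
width: 0.0128
t 23.7 q [-0.747  0.09   1.033  2.391 -0.808  0.275 -0.591] F [-0.8 -0.2 -3. ] w 0.0128
tcp [ 0.4993 -0.1067  0.1886]
dp [ 0.0017 -0.0006  0.0499] rot [ 0.0011  0.003  -0.0024] deg 0.2
```

```bash
python3 -m creep '{"fingers":[1,1,1,1,1],"dp":[[0.001,0,0.01],[0.0017,-0.0006,0.02],[0.0017,-0.0006,0.03],[0.0017,-0.0006,0.04],[0.0017,-0.0006,0.05]],"delta_rot":[[0.001,0.003,-0.002],[0.001,0.003,-0.002],[0.001,0.003,-0.002],[0.001,0.003,-0.002],[0.001,0.003,-0.002]]}';  cat > ov.py <<'E'
import sys
from h import *;from rig import r
R,t=face(FP)
delta(r,*guardtool(R,t+R[:,2]*float(sys.argv[2])))
o=r.observe();RT=tq(o['tool_rot']);G=np.c_[RT[:,0],-RT[:,1],-RT[:,2]]; g=o['tool_pos']-G@[-.008,0,.031]
print("guard in face frame mm",((R.T@(g-t))*1e3).round(1), "rot",Ro.from_matrix(R.T@G).as_rotvec().round(4))
k=5
for n,o in(('top',(290,190)),('scene',(195,170))):
    c=r.camera(n); i=cv2.resize(c['color'][o[1]:o[1]+110,o[0]:o[0]+150,::-1],None,fx=k,fy=k,interpolation=cv2.INTER_CUBIC)
    cv2.imwrite('pics/%sraw%s.png'%(sys.argv[1],n),i)
    def L(R,t,pts,col):
        q=((proj(c,np.array(pts)/1e3@R.T+t)-o+.5)*k-.5); cv2.polylines(i,[np.round(q).astype(int).reshape(-1,1,2)],False,col,1)
    L(G,g,[[65,85,8],[65,-85,8],[-65,-85,8],[-65,85,8],[65,85,8]],(255,0,0))
    a=np.linspace(0,6.3,30)
    for s in(60,-60):
        L(R,t,[[45,s,0],[45,s,32]],(0,0,255)); L(G,g,np.c_[45+7*np.cos(a),s+7*np.sin(a),8+0*a],(0,200,0))
    cv2.imwrite('pics/%s%s.png'%(sys.argv[1],n),i)
E
python3 ov.py d1 .036
```

```text
t: 24.2
tool_pos: [0.5266, -0.1053, 0.1462]
tool_rot: [0.002, 0.966, -0.008, 0.259]
wrist_force: [0.3, 0.1, -2.9]
width: 0.0129
t 24.2 q [-0.444  0.257  0.73   2.365 -1.372  0.279 -0.071] F [ 0.3  0.1 -2.9] w 0.0129
tcp [ 0.5266 -0.1053  0.1462]
dp [-0.0009  0.0013  0.0135] rot [-0.001  -0.0001  0.0016] deg 0.1
guard in face frame mm [ 0.9  1.4 49.5] rot [ 0.001  -0.0001  0.0016]
```

View pics/d1top.png

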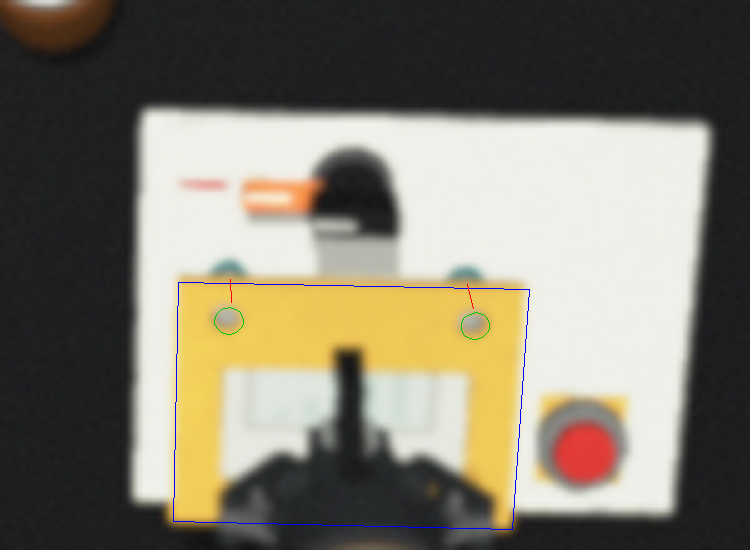

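View pics/d1scene.png

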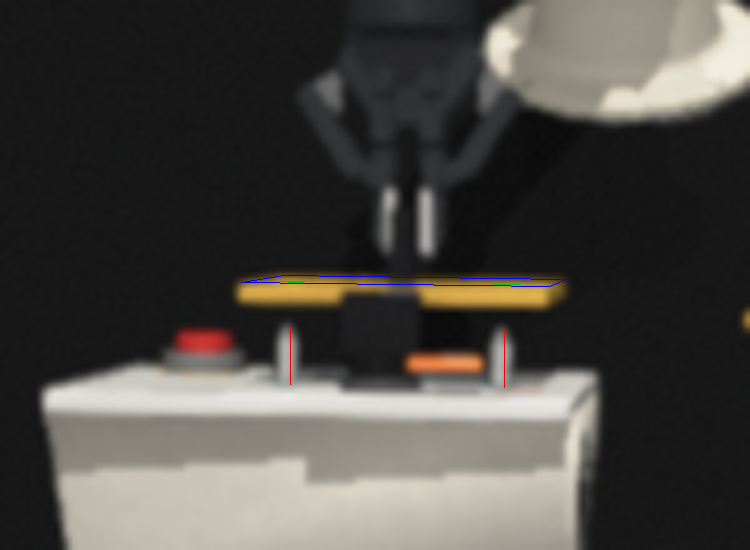

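```bash
python3 -m creep '{"fingers":[1,1,1,1],"dp":[[-0.0009,0.0013,0.004],[-0.0009,0.0013,0.008],[-0.0009,0.0013,0.0135],[-0.0009,0.0013,0.0135]],"delta_rot":[[0,0,0],[-0.001,0,0.001],[-0.001,0,0.0016],[-0.001,0,0.0016]]}'; python3 ov.py d2 .03
```

```text
t: 24.7
tool_pos: [0.5325, -0.1063, 0.1339]
tool_rot: [0.002, 0.966, -0.009, 0.258]
wrist_force: [-0.8, 0.2, -3.6]
width: 0.0131
t 24.7 q [-0.142  0.256  0.39   2.351 -1.399  0.197 -0.032] F [-0.8  0.2 -3.6] w 0.0131
tcp [ 0.5325 -0.1063  0.1339]
dp [0.0001 0.0005 0.006 ] rot [-0.001   0.0007 -0.0001] deg 0.1
guard in face frame mm [-0.2  0.5 36. ] rot [ 0.001   0.0007 -0.0001]
```

View pics/d2top.png

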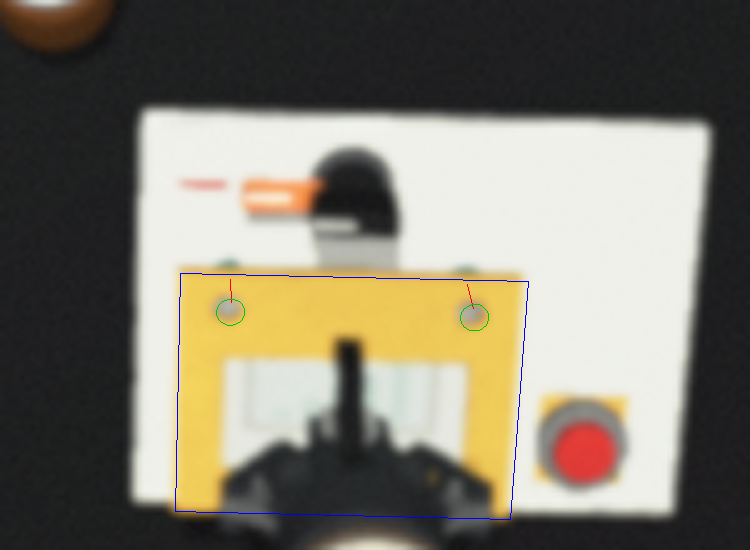

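View pics/d2scene.png

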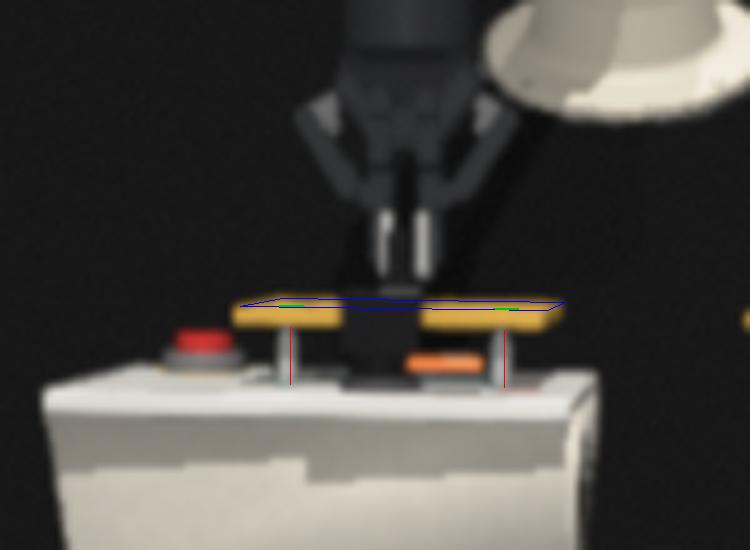

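Still tracking, but joint 5 (−1.40) and joint 6 (0.197) are close to their limits. Before going on I'll fit the arm's kinematics from the logged poses, to see which grasp and elbow side can reach the seat.

```bash
cat > kin.py <<'E'
from h import *
D=[([-0.864,0.501,-0.427,1.55,0.221,1.138,-0.21],[.279,.5871,.2393],[-2.4e-4,.22007,.97548,-9.6e-4]),
([-0.039,0.05,0.234,2.126,-0.224,0.457,1.92],[.579,-.1071,.2803],[.26,.009,.966,-.003]),
([-0.028,0.131,0.227,2.147,-0.327,0.365,1.821],[.5902,-.1069,.24],[.259,.103,.96,.023]),
([0.102,0.352,0.074,2.099,-0.521,0.2,2.203],[.6388,-.1074,.1544],[.258,.009,.966,-.002]),
([-0.001,.355,.196,2.103,-.695,.219,1.861],[.639,-.1087,.1552],[.251,.249,.933,.061]),
([-0.222,0.38,0.459,2.109,-0.99,0.285,1.054],[.6391,-.1086,.1553],[.185,.689,.677,.181]),
([-0.693,0.572,0.547,1.772,-0.368,0.9,1.237],[.5916,.1473,.1317],[0,.173,.985,0]),
([-0.635,0.712,0.467,1.805,-0.456,0.732,1.302],[.5924,.1483,.0322],[.001,.173,.985,.001]),
([-0.752,0.43,0.619,1.667,-0.273,1.123,1.163],[.5941,.148,.2577],[.004,.174,.985,.002]),
([-0.504,0.07,0.767,2.385,-0.707,0.252,2.448],[.5002,-.1062,.1892],[.258,.01,.966,-.002]),
([-0.087,0.139,0.323,2.361,-0.836,0.198,2.566],[.5161,-.1043,.1686],[.258,.007,.966,-.002]),
([-0.24,-0.14,0.451,2.373,-0.115,0.382,1.876],[.4716,-.1037,.2488],[.26,.007,.966,-.002]),
([-0.365,0.458,0.096,1.723,-0.049,0.963,0.976],[.5923,.149,.1808],[.001,.171,.985,-.001]),
([-0.888,0.644,0.835,1.764,-0.564,0.979,-1.743],[.5963,.1501,.1464],[-.001,.986,-.17,.005]),
([-0.802,0.789,0.71,1.809,-0.694,0.81,-1.652],[.5923,.1488,.0324],[0,.985,-.171,0]),
([-0.949,0.531,0.925,1.681,-0.461,1.152,-1.818],[.5952,.148,.2486],[-.002,.985,-.172,.004]),
([-0.747,0.09,1.033,2.391,-0.808,0.275,-0.591],[.4993,-.1067,.1886],[.003,.966,-.01,.257]),
([-0.444,0.257,0.73,2.365,-1.372,0.279,-0.071],[.5266,-.1053,.1462],[.002,.966,-.008,.259]),
([-0.142,0.256,0.39,2.351,-1.399,0.197,-0.032],[.5325,-.1063,.1339],[.002,.966,-.009,.258])]
Q=np.array([d[0] for d in D]);Pp=np.array([d[1] for d in D]);RR=[tq(np.array(d[2])/np.linalg.norm(d[2])) for d in D]
AX="zyzyzyz"
def fk(q,p,s):  # p: 8 offsets x3 + final rotvec + base
    R=Ro.from_rotvec(p[24:27]).as_matrix();x=p[0:3].copy()
    for i in range(7):
        R=R@Ro.from_euler(AX[i],s[i]*(q[i]+p[30+i])).as_matrix(); x=x+R@p[3+3*i:6+3*i]
    return R@Ro.from_rotvec(p[27:30]).as_matrix(),x
E
cat > kfit.py <<'E'
from kin import *
import itertools
def res(p,s):
    o=[]
    for q,x,R in zip(Q,Pp,RR):
        A,y=fk(q,p,s); o+=list((y-x)*10)+list(Ro.from_matrix(A.T@R).as_rotvec())
    return np.r_[o,1e-3*p]
best=[]
for s in itertools.product([1],[1],[1,-1],[1,-1],[1,-1],[1,-1],[1,-1]):
    for off in (0,1):
        p=np.zeros(37); p[2]=.3;p[8]=.3;p[14]=.3;p[23]=.2
        if off: p[34]=np.pi/2; p[30]=0
        try: z=least_squares(res,p,args=(s,),max_nfev=25)
        except Exception as e: continue
        best.append((z.cost,s,z.x))
best.sort(key=lambda b:b[0])
for b in best[:4]: print(b[0],b[1])
c,s,p=best[0]; z=least_squares(res,p,args=(s,),max_nfev=300);print(z.cost,s,z.x.round(3))
np.savez("kin.npz",p=z.x,s=s)
r_=res(z.x,s)[:-37].reshape(-1,6); print((np.abs(r_[:,:3]).max()*100).round(2),"mm",np.abs(r_[:,3:]).max().round(4))
E
time python3 kfit.py
```

```text
0.00013454531404580699 (1, 1, -1, -1, -1, -1, -1)
0.1937037165766171 (1, 1, -1, -1, -1, 1, -1)
0.4319166084698664 (1, 1, -1, 1, 1, -1, -1)
1.0108149122010983 (1, 1, 1, -1, 1, -1, -1)
0.00013351275782947262 (1, 1, -1, -1, -1, -1, -1) [-0.000e+00 -1.000e-03  1.720e-01 -2.000e-03 -7.000e-03 -1.720e-01
 -1.000e-03 -7.000e-03  2.530e-01 -1.000e-03  6.000e-03  2.530e-01
  0.000e+00  6.000e-03  2.350e-01  0.000e+00  0.000e+00  2.350e-01
 -0.000e+00  0.000e+00  1.750e-01  0.000e+00  0.000e+00  1.750e-01
 -4.000e-03  3.141e+00 -1.000e-03 -0.000e+00 -0.000e+00 -7.850e-01
  4.000e-03 -3.142e+00  3.140e+00  1.000e-03  0.000e+00 -0.000e+00
  7.850e-01]
0.44 mm 0.0021
real	7m41.757s
user	7m31.009s
sys	0m0.310s
```

The kinematics fit to 0.4 mm. Now I'll check which configurations can reach the seat.

```bash
cat > ik.py <<'E'
from kin import *
z=np.load("kin.npz");p=z["p"];s=z["s"]
lo=np.array([-2.88,-.31,-1.54,.2,-1.41,.19,-2.57]);hi=np.array([2.88,2.03,1.56,2.42,4.55,2.02,2.57])
def ik(R,x,q0,m=0.02,w=None):
    f=lambda q:(lambda A,y:np.r_[(y-x)*10,Ro.from_matrix(A.T@R).as_rotvec()])(*fk(q,p,s))
    g=least_squares(f,np.clip(q0,lo+m+1e-3,hi-m-1e-3),bounds=(lo+m,hi-m),max_nfev=40)
    return g.x,np.abs(g.fun).max()
E
cat > scan.py <<'E'
from ik import *
R,t=face(FP); rng=np.random.default_rng(0)
for flip in(1,0):
  for h in(0,.036):
    T,x=guardtool(R,t+R[:,2]*h)
    if not flip: T=T@Rz(np.pi)
    sol=[]
    for _ in range(30):
        q,e=ik(T,x,rng.uniform(lo,hi))
        if e<1e-3: sol.append(np.r_[q,np.minimum(q-lo,hi-q).min()])
    sol=sorted(sol,key=lambda v:-v[-1])
    print("flip",flip,"h",h,len(sol))
    for v in sol[:5]: print("  ",v.round(2))
E
timeout 500 python3 scan.py
```

```text
flip 1 h 0 2
   [-0.86  1.22  1.54  2.34  4.4   1.27  0.02  0.02]
   [-0.1   0.36  0.35  2.33  4.5   0.21  0.34  0.02]
flip 1 h 0.036 0
flip 0 h 0 13
   [ 1.21  0.73 -1.23  2.29  1.67  0.55  0.32  0.13]
   [ 1.2   0.71 -1.21  2.29  1.67  0.53  0.31  0.13]
   [ 1.12  0.61 -1.08  2.29  1.65  0.4   0.28  0.13]
   [ 1.11  0.6  -1.07  2.29  1.65  0.4   0.27  0.13]
   [ 1.31  1.   -1.45  2.29  1.72  0.85  0.39  0.09]
flip 0 h 0.036 5
   [ 1.18  0.48 -1.12  2.31  1.42  0.32  0.46  0.11]
   [ 1.15  0.46 -1.07  2.32  1.4   0.3   0.47  0.1 ]
   [ 1.05  0.39 -0.95  2.32  1.32  0.22  0.52  0.03]
   [ 1.04  0.39 -0.93  2.32  1.31  0.21  0.53  0.02]
   [ 1.04  0.39 -0.93  2.32  1.31  0.21  0.53  0.02]
```

The seat needs an elbow swing that I can't command directly. Instead I can regrip the handle with the tool pitched about the jaw axis, so the tool stands nearly upright at the seat. Checking that in the model.

```bash
cat >> h.py <<'E'
def gt2(R,t,d,flip=False,hg=.042): # tool pitched by d (rad) about guard y towards vertical at the seat
    B=np.c_[-R[:,0],R[:,1],-R[:,2]]@Ro.from_euler("y",d).as_matrix()
    p=t+R@np.array([-.008,0,hg])+B[:,2]*.011
    return (B@Rz(np.pi) if flip else B),p
E
cat > scan2.py <<'E'
from ik import *
R,t=face(FP);G=Rz(GP[2]);g=np.array([GP[0],GP[1],0])
for d in(.26,.35,.44):
  T,x=gt2(R,t,d); print("seat tool z",T[:,2].round(2))
  for flip,q0 in((0,[-.37,.46,.1,1.72,-.05,.9,.98]),(1,[-.888,.644,.835,1.76,-.56,.98,-1.74])):
    for nm,(A,a) in dict(bench=(G,g),benchup=(G,g+[0,0,.15]),over=(R,t+R[:,2]*.12),mid=(R,t+R[:,2]*.036),seat=(R,t)).items():
        T,x=gt2(A,a,d,flip); q,e=ik(T,x,q0); print(d,flip,nm,q.round(2),"err",e.round(4)); q0=q
E
timeout 500 python3 scan2.py
```

```text
seat tool z [ 0.26 -0.   -0.97]
0.26 0 bench [-0.17  0.78 -0.07  1.59 -0.11  1.    1.07] err 0.0
0.26 0 benchup [-0.15  0.55 -0.09  1.58 -0.1   1.17  1.04] err 0.0496
0.26 0 over [ 0.21  0.24 -0.14  1.97  0.18  0.93  1.45] err 0.2606
0.26 0 mid [ 0.3   0.37 -0.2   1.99  0.17  0.7   1.52] err 0.179
0.26 0 seat [ 0.33  0.43 -0.23  2.    0.17  0.6   1.54] err 0.1382
0.26 1 bench [-0.73  0.82  0.65  1.7  -0.6   0.96 -1.74] err 0.1424
0.26 1 benchup [-0.71  0.58  0.66  1.68 -0.49  1.13 -1.76] err 0.1418
0.26 1 over [-0.35  0.26  0.64  2.   -0.26  0.92 -1.16] err 0.2245
0.26 1 mid [-0.29  0.45  0.55  1.95 -0.32  0.8  -1.17] err 0.2413
0.26 1 seat [-0.02  0.38  0.22  2.13 -0.32  0.4  -1.13] err 0.0
seat tool z [ 0.17 -0.   -0.98]
0.35 0 bench [ 0.05  0.86 -0.37  1.51  0.1   1.11  0.93] err 0.0
0.35 0 benchup [-0.04  0.66 -0.23  1.45 -0.05  1.34  1.  ] err 0.0
0.35 0 over [ 0.39  0.28 -0.3   1.93  0.19  0.99  1.47] err 0.2114
0.35 0 mid [ 0.42  0.4  -0.34  1.96  0.21  0.75  1.51] err 0.1198
0.35 0 seat [ 0.45  0.44 -0.36  2.01  0.25  0.6   1.51] err 0.0412
0.35 1 bench [-0.64  0.96  0.72  1.
[... 298 characters left out ...]
1
seat tool z [ 0.08 -0.   -1.  ]
0.44 0 bench [ 0.08  0.92 -0.41  1.43  0.1   1.22  0.94] err 0.0
0.44 0 benchup [ 0.11  0.75 -0.47  1.38  0.05  1.44  0.91] err 0.0
0.44 0 over [ 0.51  0.39 -0.51  1.83  0.28  1.16  1.37] err 0.2463
0.44 0 mid [ 0.57  0.47 -0.53  1.9   0.32  0.87  1.42] err 0.1011
0.44 0 seat [ 0.61  0.51 -0.57  1.96  0.41  0.7   1.36] err 0.0
0.44 1 bench [-0.69  0.82  0.62  1.69 -0.6   0.99 -1.73] err 0.2827
0.44 1 benchup [-0.64  0.59  0.61  1.66 -0.5   1.18 -1.74] err 0.2603
0.44 1 over [-0.31  0.32  0.58  1.92 -0.22  1.03 -1.21] err 0.1525
0.44 1 mid [-0.26  0.49  0.52  1.88 -0.27  0.92 -1.21] err 0.1596
0.44 1 seat [-0.23  0.56  0.47  1.86 -0.3   0.86 -1.2 ] err 0.1484
```

With the tool pitched 20°, every joint stays well inside its range, and I can keep the current half-turned grip. Back to the bench spot to regrip.

```bash
python3 -m creep '{"fingers":[1,1,1,1,1,1],"dp":[[0,0,-0.015],[0,0,-0.03],[0,0,-0.05],[0,0,-0.075],[0,0,-0.1],[0,0,-0.12]],"delta_rot":[[0,0,0],[0,0,0],[0,0,0],[0,0,0],[0,0,0],[0,0,0]]}';  python3 -c "
from h import *;from rig import r
R,t=Rz(GP[2]),np.array([GP[0],GP[1],0.12])
delta(r,*guardtool(R,t))"
```

```text
t: 25.4
tool_pos: [0.4804, -0.1001, 0.2212]
tool_rot: [-0.004, 0.967, -0.006, 0.255]
wrist_force: [-0.2, 0.7, -4.1]
width: 0.0127
t 25.4 q [-0.557 -0.084  0.776  2.389 -0.196  0.316 -1.179] F [-0.2  0.7 -4.1] w 0.0127
tcp [ 0.4804 -0.1001  0.2212]
dp [ 0.0589 -0.2489  0.1174] rot [-0.0977 -0.5095  0.3249] deg 35.1
```

```bash
python3 -m creep '{"fingers":[1,1,1,1,1,1,1,1,1,1,1,1],"dp":[[0.01,-0.025,-0.01],[0.018,-0.05,-0.01],[0.025,-0.08,0],[0.03,-0.11,0.015],[0.035,-0.14,0.03],[0.04,-0.17,0.05],[0.045,-0.2,0.07],[0.05,-0.225,0.09],[0.055,-0.24,0.105],[0.059,-0.249,0.1174],[0.059,-0.249,0.1174],[0.059,-0.249,0.1174]],"delta_rot":[[-0.01,-0.051,0.032],[-0.02,-0.102,0.065],[-0.029,-0.153,0.097],[-0.039,-0.204,0.13],[-0.049,-0.255,0.162],[-0.059,-0.306,0.195],[-0.068,-0.357,0.227],[-0.078,-0.408,0.26],[-0.088,-0.459,0.292],[-0.0977,-0.5095,0.325],[-0.0977,-0.5095,0.325],[-0.0977,-0.5095,0.325]]}';  python3 -c "
from h import *;from rig import r
R,t=Rz(GP[2]),np.array([GP[0],GP[1],0.0])
delta(r,*guardtool(R,t))"
```

```text
t: 26.6
tool_pos: [0.5917, 0.148, 0.151]
tool_rot: [0.002, 0.985, -0.171, 0.001]
wrist_force: [-0.9, 0.1, -2.6]
width: 0.0126
t 26.6 q [-0.564  0.513  0.362  1.753 -0.216  0.915 -2.027] F [-0.9  0.1 -2.6] w 0.0126
tcp [0.5917 0.148  0.151 ]
dp [-0.0002 -0.001   0.12  ] rot [ 0.0037 -0.0018  0.0008] deg 0.2
```

```bash
python3 -m creep '{"fingers":[1,1,1,1,1,1,1,-0.5,-1,-1,-1,-1,-1,-1],"dp":[[0,-0.001,0.03],[0,-0.001,0.06],[0,-0.001,0.09],[0,-0.001,0.11],[0,-0.001,0.116],[0,-0.001,0.1188],[0,-0.001,0.1188],[0,-0.001,0.1188],[0,-0.001,0.1188],[0,-0.001,0.1188],[0,-0.001,0.11],[0,-0.001,0.09],[0,-0.001,0.07],[0,-0.001,0.06]],"delta_rot":[[0.003,-0.002,0],[0.003,-0.002,0],[0.003,-0.002,0],[0.003,-0.002,0],[0.003,-0.002,0],[0.003,-0.002,0],[0.003,-0.002,0],[0.003,-0.002,0],[0.003,-0.002,0],[0.003,-0.002,0],[0.003,-0.002,0],[0.003,-0.002,0],[0.003,-0.002,0],[0.003,-0.002,0]]}'; python3 look.py scene e1s 300 190 130 110 5;python3 -c "
from h import *;from rig import r
R,t=Rz(GP[2]),np.array([GP[0],GP[1],0.0])
T,p=gt2(R,t,.35,True)
delta(r,T,p-T[:,2]*.06);delta(r,T,p); print(T[:,2])"
```

```text
t: 28.0
tool_pos: [0.5935, 0.1489, 0.0935]
tool_rot: [-0.0, 0.985, -0.171, 0.001]
wrist_force: [0.8, 0.3, 1.1]
width: 0.0852
t 28.05 q [-0.539  0.589  0.333  1.781 -0.253  0.809 -1.998] F [ 0.3 -0.2  0.6] w 0.0851
tcp [0.5941 0.1491 0.0945]
dp [0.0149 0.0013 0.0065] rot [-0.0023 -0.3536  0.0009] deg 20.3
t 28.05 q [-0.539  0.589  0.333  1.781 -0.253  0.809 -1.998] F [ 0.3 -0.2  0.6] w 0.0851
tcp [0.5941 0.1491 0.0945]
dp [-0.0058  0.0014  0.0628] rot [-0.0023 -0.3536  0.0009] deg 20.3
[-0.32269271  0.1159669  -0.93937271]
```

View pics/e1s.png

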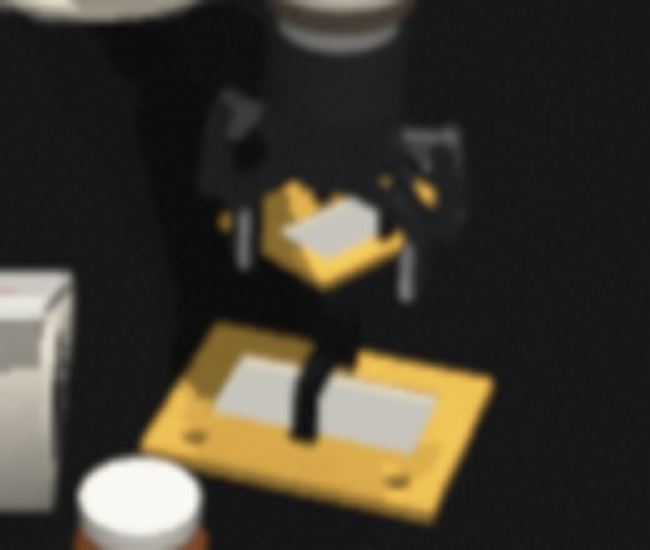

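The guard is flat at its old spot. Pitching the tool 20° and regripping.

```bash
python3 -m creep '{"fingers":[-1,-1,-1,-1,-1,-1,-1,-1,-1,1,1,1,1,1,1,1,1],"dp":[[0.007,0.001,0.002],[0.0149,0.0013,0.0065],[0.0149,0.0013,0.0065],[0.0115,0.0013,0.016],[0.008,0.0013,0.025],[0.001,0.0014,0.044],[-0.004,0.0014,0.058],[-0.0058,0.0014,0.0628],[-0.0058,0.0014,0.0628],[-0.0058,0.0014,0.0628],[-0.0058,0.0014,0.0628],[-0.0058,0.0014,0.0628],[-0.0058,0.0014,0.0628],[-0.0058,0.0014,0.0628],[-0.0058,0.0014,0.0628],[-0.0058,0.0014,0.0628],[-0.0058,0.0014,0.0628]],"delta_rot":[[0,-0.14,0],[0,-0.28,0],[0,-0.3536,0],[-0.002,-0.3536,0.001],[-0.002,-0.3536,0.001],[-0.002,-0.3536,0.001],[-0.002,-0.3536,0.001],[-0.002,-0.3536,0.001],[-0.002,-0.3536,0.001],[-0.002,-0.3536,0.001],[-0.002,-0.3536,0.001],[-0.002,-0.3536,0.001],[-0.002,-0.3536,0.001],[-0.002,-0.3536,0.001],[-0.002,-0.3536,0.001],[-0.002,-0.3536,0.001],[-0.002,-0.3536,0.001]]}'; python3 -c "
from h import *;from rig import r
R,t=Rz(GP[2]),np.array([GP[0],GP[1],0.0])
T,p=gt2(R,t,.35,True)
delta(r,T,p);delta(r,T,p+[0,0,.22])"
```

```text
t: 29.75
tool_pos: [0.589, 0.1498, 0.0321]
tool_rot: [-0.03, 0.97, -0.169, -0.171]
wrist_force: [1.1, 0.1, 3.1]
width: 0.0132
t 29.75 q [-0.346  0.839  0.235  1.521 -0.377  1.141 -1.859] F [1.1 0.1 3.1] w 0.0132
tcp [0.589  0.1498 0.0321]
dp [-0.0004  0.0002  0.0006] rot [-0.0008 -0.0009  0.    ] deg 0.1
t 29.75 q [-0.346  0.839  0.235  1.521 -0.377  1.141 -1.859] F [1.1 0.1 3.1] w 0.0132
tcp [0.589  0.1498 0.0321]
dp [-0.0756  0.     -0.2062] rot [-0.0008 -0.0009  0.    ] deg 0.1
```

```bash
python3 -m creep '{"fingers":[1,1,1,1,1,1,1],"dp":[[-0.003,0,-0.01],[-0.01,0,-0.03],[-0.022,0,-0.06],[-0.037,0,-0.1],[-0.055,0,-0.15],[-0.072,0,-0.195],[-0.0756,0,-0.206]],"delta_rot":[[0,0,0],[0,0,0],[0,0,0],[0,0,0],[0,0,0],[0,0,0],[0,0,0]]}';  python3 -c "
from h import *;from rig import r
R,t=face(FP)
delta(r,*gt2(R,t+R[:,2]*.1,.35,True))"
```

```text
t: 30.45
tool_pos: [0.5908, 0.15, 0.258]
tool_rot: [-0.032, 0.971, -0.169, -0.167]
wrist_force: [1.0, -0.5, -1.8]
width: 0.0135
t 30.45 q [-0.377  0.586  0.286  1.402 -0.311  1.49  -1.953] F [ 1.  -0.5 -1.8] w 0.0135
tcp [0.5908 0.15   0.258 ]
dp [0.0214 0.2731 0.0649] rot [-0.0333  0.5096 -0.3293] deg 34.8
```

```bash
python3 -m creep '{"fingers":[1,1,1,1,1,1,1,1,1,1,1,1,1,1],"dp":[[0,0.02,0],[0,0.045,0],[0,0.07,0],[0,0.1,0],[0,0.13,0],[0,0.16,0],[0.002,0.19,0.005],[0.005,0.22,0.015],[0.01,0.24,0.03],[0.014,0.255,0.042],[0.018,0.265,0.055],[0.0214,0.273,0.065],[0.0214,0.273,0.065],[0.0214,0.273,0.065]],"delta_rot":[[-0.003,0.051,-0.033],[-0.007,0.102,-0.066],[-0.01,0.153,-0.099],[-0.013,0.204,-0.132],[-0.017,0.255,-0.165],[-0.02,0.306,-0.198],[-0.023,0.357,-0.231],[-0.027,0.408,-0.263],[-0.03,0.459,-0.296],[-0.033,0.51,-0.329],[-0.033,0.51,-0.329],[-0.033,0.51,-0.329],[-0.033,0.51,-0.329],[-0.033,0.51,-0.329]]}'; sed -i 's/guardtool(R,t+R\[:,2\]\*float(sys.argv\[2\]))/gt2(R,t+R[:,2]*float(sys.argv[2]),.35,True)/; s/G=np.c_.*$/G=RT@Rz(np.pi)@Ro.from_euler("y",-.35).as_matrix()@np.diag([-1,1,-1]); g=o["tool_pos"]-RT[:,2]*.011-G@[-.008,0,.042]/' ov.py; python3 ov.py f1 .045
```

```text
t: 31.85
tool_pos: [0.4961, -0.1057, 0.1875]
tool_rot: [0.001, 0.996, -0.009, 0.086]
wrist_force: [0.2, -0.2, -2.9]
width: 0.013
t 31.85 q [-0.159  0.191  0.372  2.114 -0.159  0.686 -1.273] F [ 0.2 -0.2 -2.9] w 0.013
tcp [ 0.4961 -0.1057  0.1875]
dp [0.0199 0.0004 0.0512] rot [-0.0004  0.0017 -0.0007] deg 0.1
guard in face frame mm [-1.1  0.4 99.9] rot [ 0.0001  0.0017 -0.0008]
```

View pics/f1top.png

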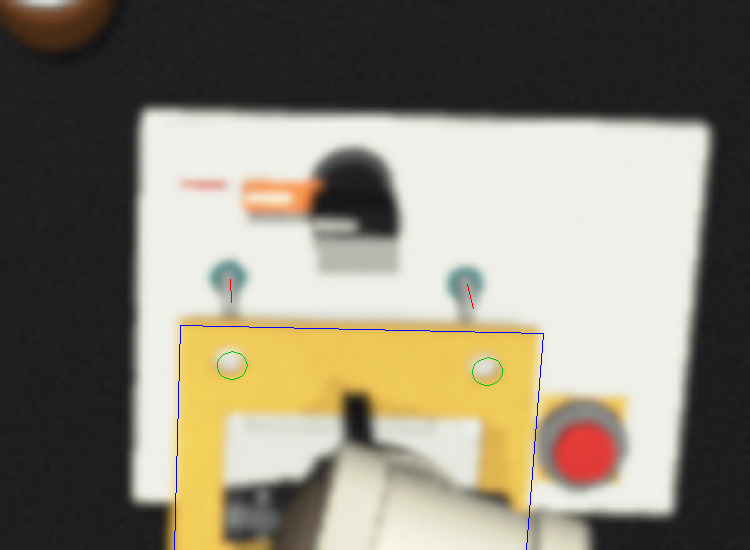

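View pics/f1scene.png

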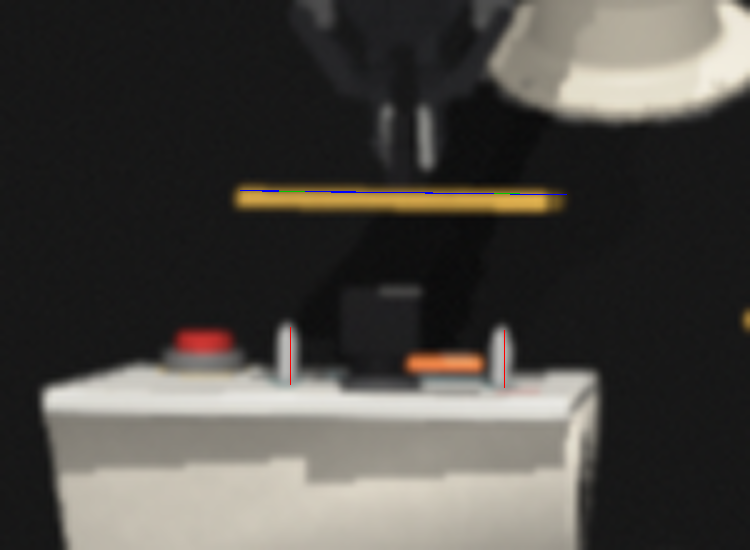

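All joints are now comfortable and the holes line up with the pins to within about 1 mm. Lowering to just above the tips.

```bash
python3 -m creep '{"fingers":[1,1,1,1,1,1,1],"dp":[[0.004,0,0.01],[0.008,0,0.02],[0.0115,0,0.03],[0.015,0,0.04],[0.0188,0,0.05],[0.0223,0,0.06],[0.0223,0,0.06]],"delta_rot":[[0,0.0017,0],[0,0.0017,0],[0,0.0017,0],[0,0.0017,0],[0,0.0017,0],[0,0.0017,0],[0,0.0017,0]]}'; python3 ov.py f2 .025
```

```text
t: 32.65
tool_pos: [0.5294, -0.1058, 0.1314]
tool_rot: [0.001, 0.996, -0.009, 0.087]
wrist_force: [-0.8, 0.1, -2.1]
width: 0.0131
t 32.65 q [-0.118  0.34   0.33   2.085 -0.254  0.577 -1.2  ] F [-0.8  0.1 -2.1] w 0.0131
tcp [ 0.5294 -0.1058  0.1314]
dp [0.0036 0.0009 0.009 ] rot [-0.0004  0.0001  0.0007] deg 0.0
guard in face frame mm [-0.3  0.9 34.7] rot [0.0006 0.0001 0.0005]
```

View pics/f2top.png

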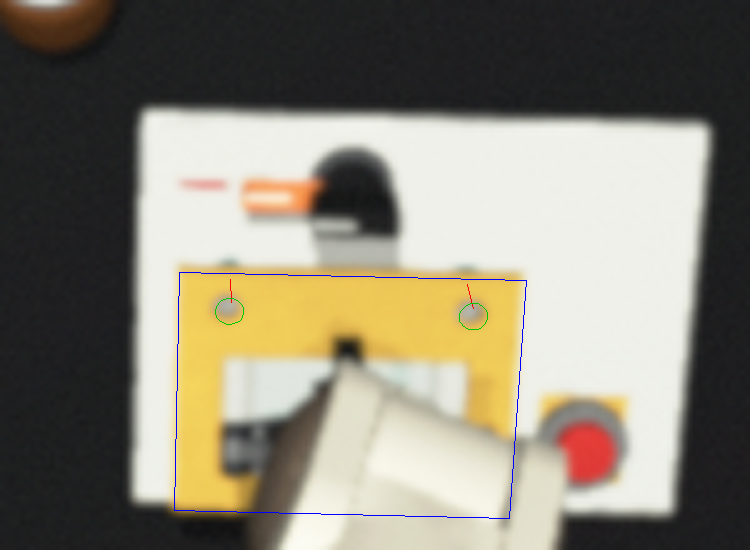

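View pics/f2scene.png

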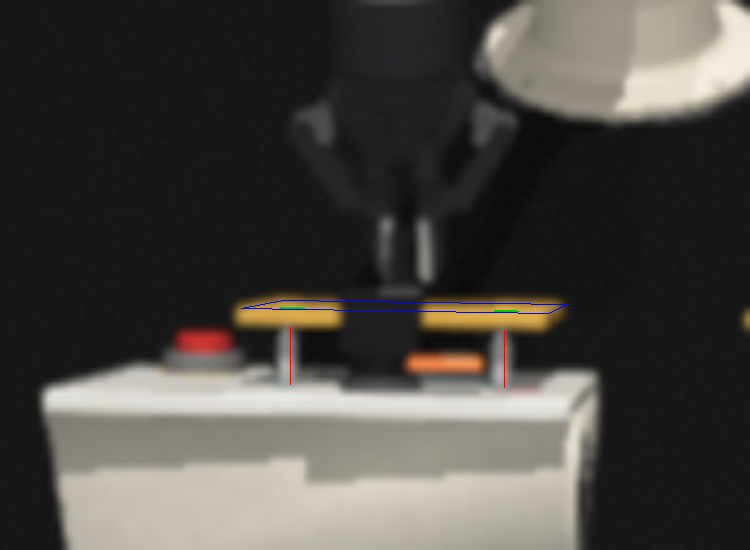

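```bash
python3 -m creep '{"fingers":[1,1,1,1,1],"dp":[[0.0008,0.0005,0.002],[0.0015,0.0005,0.004],[0.0022,0.0005,0.006],[0.003,0.0005,0.008],[0.003,0.0005,0.008]],"delta_rot":[[0,0,0],[0,0,0],[0,0,0],[0,0,0],[0,0,0]]}'; python3 ov.py f3 .015
```

```text
t: 33.25
tool_pos: [0.5338, -0.1066, 0.1252]
tool_rot: [0.001, 0.996, -0.009, 0.087]
wrist_force: [0.4, -0.8, -2.6]
width: 0.0132
t 33.25 q [-0.11   0.357  0.324  2.079 -0.264  0.565 -1.191] F [ 0.4 -0.8 -2.6] w 0.0132
tcp [ 0.5338 -0.1066  0.1252]
dp [0.0038 0.0002 0.0114] rot [-0.0003 -0.0011  0.0004] deg 0.1
guard in face frame mm [ 0.4  0.2 27.1] rot [ 0.0005 -0.0011  0.0003]
```

View pics/f3rawtop.png

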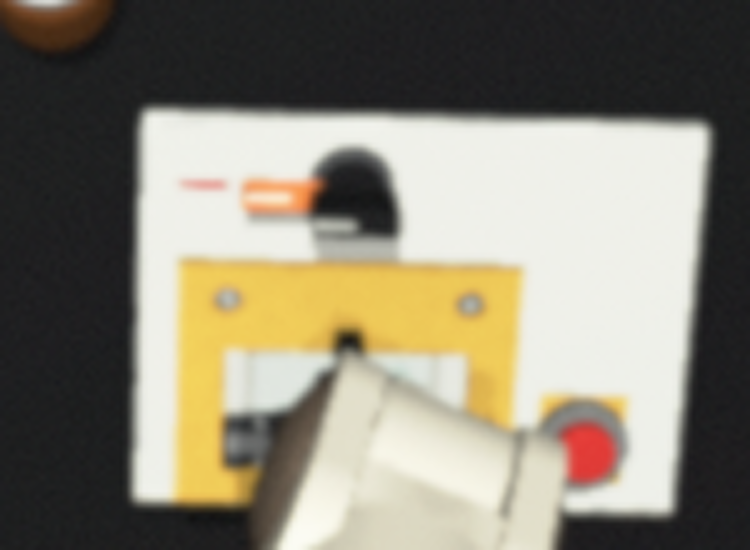

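View pics/f3rawscene.png

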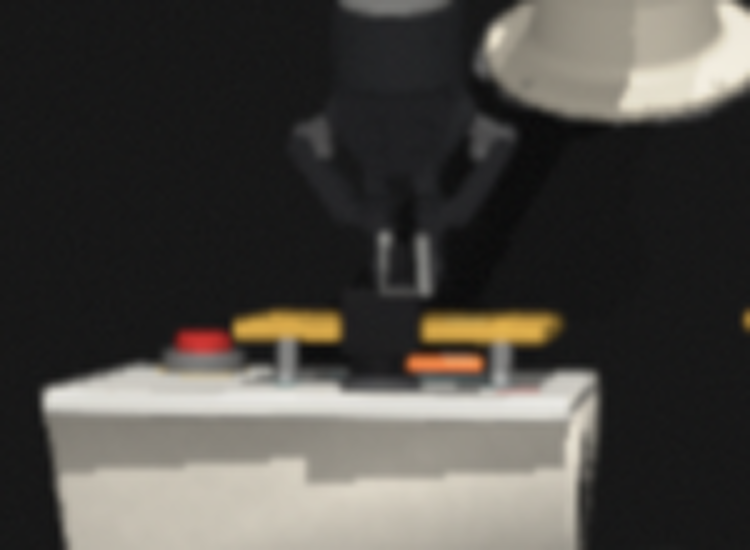

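Both pins show in their holes, at (228,299) and (470,304), with no contact force. Continuing down.

```bash
python3 -m creep '{"fingers":[1,1,1,1,1,1],"dp":[[0.001,0,0.003],[0.0019,0,0.006],[0.0027,0,0.009],[0.0038,0,0.012],[0.005,0,0.015],[0.005,0,0.015]],"delta_rot":[[0,0,0],[0,0,0],[0,0,0],[0,0,0],[0,0,0],[0,0,0]]}'; python3 ov.py f4 .0
```

```text
t: 33.95
tool_pos: [0.5412, -0.1067, 0.1108]
tool_rot: [0.001, 0.996, -0.009, 0.087]
wrist_force: [-0.8, 0.6, -2.2]
width: 0.0132
t 33.95 q [-0.098  0.392  0.31   2.069 -0.284  0.542 -1.177] F [-0.8  0.6 -2.2] w 0.0132
tcp [ 0.5412 -0.1067  0.1108]
dp [0.004  0.0002 0.0102] rot [-0.0003 -0.0005  0.0004] deg 0.0
guard in face frame mm [-0.3  0.2 10.9] rot [ 0.0004 -0.0005  0.0002]
```

```bash
python3 -m creep '{"fingers":[1,1,1,1,1],"dp":[[0.001,0,0.003],[0.002,0,0.006],[0.003,0,0.008],[0.0036,0,0.0095],[0.0036,0,0.0095]],"delta_rot":[[0,0,0],[0,0,0],[0,0,0],[0,0,0],[0,0,0]]}'; python3 ov.py f5 .0
```

```text
t: 34.55
tool_pos: [0.5464, -0.1069, 0.1022]
tool_rot: [0.001, 0.996, -0.009, 0.087]
wrist_force: [-0.7, 0.3, -4.0]
width: 0.0129
t 34.55 q [-0.09   0.415  0.301  2.061 -0.295  0.528 -1.169] F [-0.7  0.3 -4. ] w 0.0129
tcp [ 0.5464 -0.1069  0.1022]
dp [0.0005 0.0001 0.0007] rot [-0.0002 -0.0004  0.0003] deg 0.0
guard in face frame mm [-0.2  0.1  0.9] rot [ 0.0003 -0.0004  0.0002]
```

View pics/f5rawscene.png

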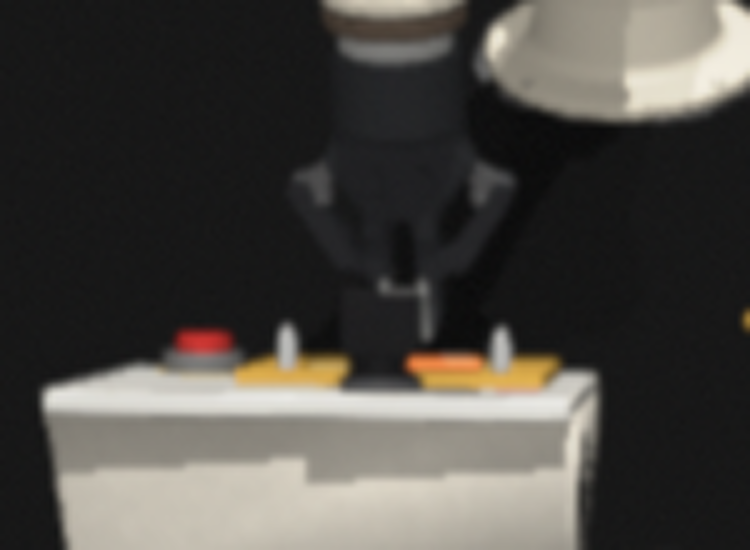

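View pics/f5top.png

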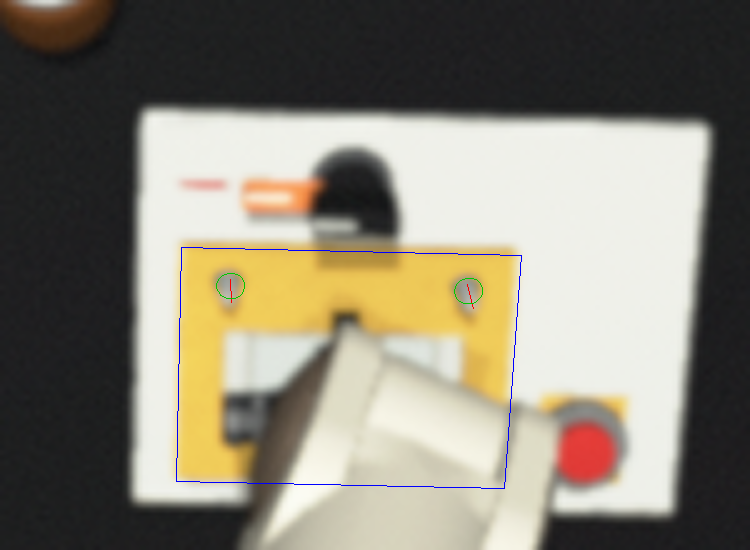

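Almost home, with pins standing through both holes. Pressing down gently until contact.

```bash
python3 -m creep '{"fingers":[1,1,1],"dp":[[0.0003,0,0.001],[0.0007,0,0.002],[0.0007,0,0.002]],"delta_rot":[[0,0,0],[0,0,0],[0,0,0]]}'; python3 -m creep '{"fingers":[1,1,1],"dp":[[0.0003,0,0.001],[0.0007,0,0.002],[0.0007,0,0.002]],"delta_rot":[[0,0,0],[0,0,0],[0,0,0]]}'; python3 ov.py f6 .0
```

```text
t: 34.95
tool_pos: [0.5467, -0.107, 0.1018]
tool_rot: [0.0, 0.996, -0.009, 0.087]
wrist_force: [-9.7, 2.0, 15.2]
width: 0.0133
t: 35.25
tool_pos: [0.5468, -0.107, 0.1018]
tool_rot: [-0.001, 0.996, -0.009, 0.086]
wrist_force: [-13.8, 2.1, 22.3]
width: 0.0131
t 35.25 q [-0.087  0.416  0.299  2.059 -0.298  0.531 -1.165] F [-13.8   2.1  22.3] w 0.0131
tcp [ 0.5468 -0.107   0.1018]
dp [0.0002 0.0001 0.0003] rot [-0.0028  0.001  -0.0005] deg 0.2
guard in face frame mm [-0.1  0.1  0.3] rot [ 0.0025  0.001  -0.0015]
```

Firm contact along the face normal, and the pose matches the seat to 0.3 mm. Easing off, opening and retreating.

```bash
python3 -m creep '{"fingers":[1,1,-0.5,-1,-1,-1,-1,-1,-1,-1,-1,-1,-1,-1,-1],"dp":[[0,0,-0.0005],[0,0,-0.0005],[0,0,-0.0005],[0,0,-0.0005],[0,0,-0.0005],[0,0,-0.0005],[0,0,-0.0005],[0,0,-0.01],[0,0,-0.03],[0,0,-0.06],[0,0,-0.1],[0,0,-0.14],[0,0,-0.18],[0,0,-0.2],[0,0,-0.2]],"delta_rot":[[0,0,0],[0,0,0],[0,0,0],[0,0,0],[0,0,0],[0,0,0],[0,0,0],[0,0,0],[0,0,0],[0,0,0],[0,0,0],[0,0,0],[0,0,0],[0,0,0],[0,0,0]]}' && python3 -m creep '{"fingers":[-1,-1,-1,-1,-1,-1,-1,-1,-1,-1],"dp":[[0,-0.03,0],[0,-0.06,0],[0,-0.09,0],[0,-0.12,0],[0,-0.16,0],[0,-0.2,0],[0,-0.24,0],[0,-0.28,0],[0,-0.28,0],[0,-0.28,0]],"delta_rot":[[0,0,0],[0,0,0],[0,0,0],[0,0,0],[0,0,0],[0,0,0],[0,0,0],[0,0,0],[0,0,0],[0,0,0]]}'; python3 - <<'E'
from h import *
from rig import r
R,t=face(FP);k=5
print(r.observe()['wrist_force'],r.observe()['width'])
for n,o in(('top',(290,190)),('scene',(195,170))):
    c=r.camera(n); cv2.imwrite(f'pics/full_{n}.png',c['color'][:,:,::-1])
    i=cv2.resize(c['color'][o[1]:o[1]+110,o[0]:o[0]+150,::-1],None,fx=k,fy=k,interpolation=cv2.INTER_CUBIC)
    q=((proj(c,np.array([[65,85,8],[65,-85,8],[-65,-85,8],[-65,85,8],[65,85,8]])/1e3@R.T+t)-o+.5)*k-.5)
    cv2.polylines(i,[np.round(q).astype(int).reshape(-1,1,2)],False,(255,0,0),1)
    cv2.imwrite(f'pics/g_{n}.png',i)
E
```

```text
t: 36.85
tool_pos: [0.514, -0.1075, 0.3034]
tool_rot: [-0.001, 0.996, -0.009, 0.09]
wrist_force: [1.1, -0.2, -0.2]
width: 0.0854
t: 37.85
tool_pos: [0.5184, 0.1731, 0.3032]
tool_rot: [-0.0, 0.996, -0.008, 0.089]
wrist_force: [0.3, -1.1, -0.3]
width: 0.0855
[ 0.29029661 -1.13188374 -0.31283257] 0.08547550947825361
```

View pics/g_top.png

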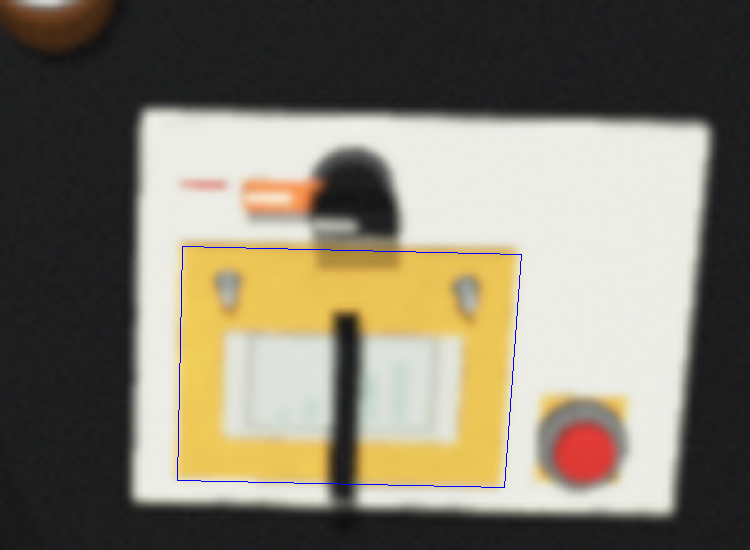

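View pics/g_scene.png

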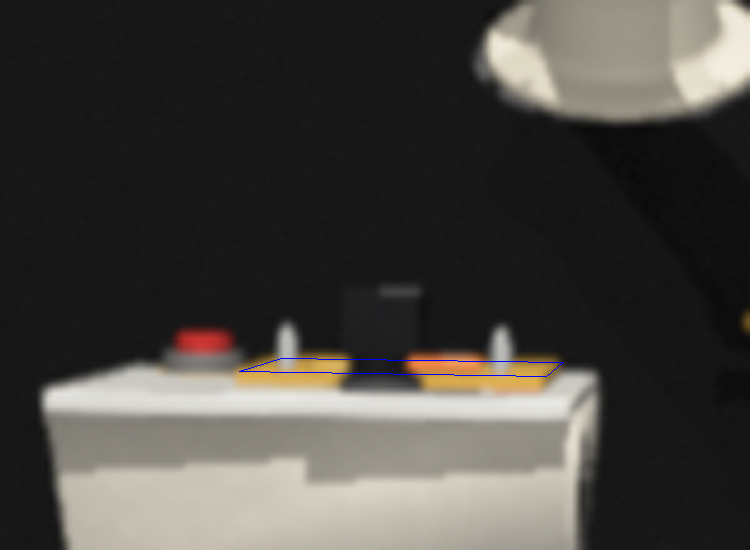

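View pics/full_top.png

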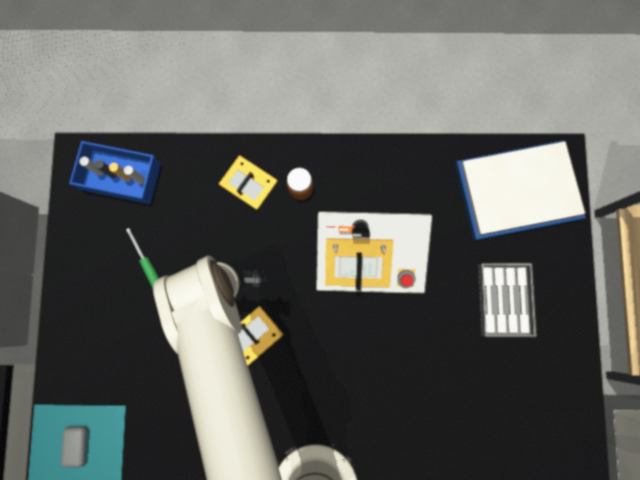

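The guard lies flat, with both pins through and the jar, tray and driver unmoved. One last quantitative check, on the knob angle.

```bash
python3 - <<'E'
from h import *
from rig import r
c=r.camera("top");R,t=face(FP);im=c["color"].astype(int)
def centroidline(m):
    v,u=np.nonzero(m); w=np.ones(len(u)); d=cv2.fitLine(np.c_[u,v].astype(np.float32),cv2.DIST_L2,0,.01,.01).ravel(); return len(u),d.round(3)
sub=np.zeros(im.shape[:2],bool); sub[218:240,320:356]=1
rr,g,b=im[...,0],im[...,1],im[...,2]
org=sub&(rr>200)&(rr-b>60)&(np.arange(640)[None]>337)
print("orange",centroidline(org))
red=sub&(rr-g>30)&(np.arange(640)[None]<336); print("red",centroidline(red))
k=8;o=(318,212)
i=cv2.resize(c['color'][212:245,318:378,::-1],None,fx=k,fy=k,interpolation=cv2.INTER_CUBIC)
for a,col in((1.57,(255,0,0)),(1.47,(0,160,0)),(1.67,(160,0,160))):
    q=((proj(c,np.array([[95,0,18],[95-55*np.cos(a),55*np.sin(a),18]])/1e3@R.T+t)-o+.5)*k-.5)
    cv2.polylines(i,[np.round(q).astype(int).reshape(-1,1,2)],False,col,1)
cv2.imwrite("pics/knob.png",i)
E
```

```text
orange (108, array([  0.4  ,  -0.917, 344.611, 230.954], dtype=float32))
red (25, array([4.7000e-02, 9.9900e-01, 3.3068e+02, 2.3100e+02], dtype=float32))
```

View pics/knob.png

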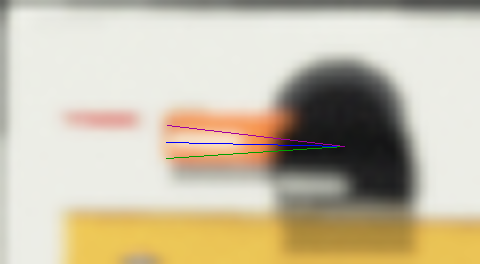

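The 1.57 rad model line runs down the middle of the tongue's white line, and the ±0.1 rad lines fall on the tongue's edges, so the knob is on its mark. Handing in.

```bash
python3 -c "
from rig import r
print(r.sign_off())"
```

```text
the job is handed in; nothing more can be done
None
```

The console is ready for the breaking test, and I handed the job in at about 38 s of the 64 s allowed. The keeper knob is undone and left on the red line, and the largest guard is hung on both pins and lowered home.

**Keeper knob:** I turned it about 1.57 rad clockwise and let go. In the last picture its white line matches the 1.57 rad model line, by my estimate to within about 0.05 rad. An automatic line fit meant to confirm the angle gave nonsense because its colour mask was bad. The angle therefore rests on the overlay and on the tool angle when I let go.

**Guard:** My first two tries to hang it ran the wrist joints up to their range limits above the pins. The readings stayed inside the limits. I set the guard back on its spot both times, then gripped the handle with the tool pitched 20° and lowered it with no contact until it was home.
- **Seating:** Gripped and pressed, it sat within 0.3 mm of the seat by the measured tool pose. The last push was about 26 N square to the face.
- **After release:** Both pins show through the holes and the frame lies flat along its outline.

**Everything else:** In the last pictures the jar, tray, screwdriver and smaller guards look unmoved. The stop button looks up and was not touched. At hand-in the arm was clear, with the gripper open and only about 1 N on the wrist, within its noise.

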